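Put the spice caddy back in order

ROBOT

A 6-joint arm with a two-finger parallel gripper is mounted at the origin on a cart in front of the work surface, level with it; the furniture and walls round the work are solid. World frame = base frame: x ahead of the robot, y to its left, z up, the work surface at z = 0. Lengths are in mm, angles in rad, forces in N, time in s.
With the tool pointing down it reaches from about 275 to 1000 mm from the base axis. Payload 8.4 kg.
Tool frame: the origin (TCP) lies midway between the tips of the shut fingers; the grasp point (between the pads) lies 19 mm behind it (arm.hold_point_z is the distance from the TCP to the grasp point, in mm); z points along the fingers, y is the direction in which the jaws open and shut (so a half turn about z gives the same grasp; the last joint's range is limited). The gripper opens to 85 mm and grips with 20 to 120 N. Pads are 22 mm wide; open, the fingers measure 114 mm over their backs; the gripper's body (76 mm by 85 mm) begins 54 mm behind the grasp point. The pads swing forward as they close: fully open they stand 13 mm farther back than shut.
Start: joints at [1.134, 0.353, 1.633, -0, 1.155, -0.002], TCP at [263.267, 566.849, 231.281] pointing down, gripper open.
Joint ranges: [-2.63, 2.63], [-0.92, 2.1], [0.06, 2.66], [-1.3, 4.44], [0, 2.69], [-3.02, 3.02]. Speed limits (rad/s): [2.22, 2.22, 2.79, 3.14, 3.14, 3.14].

INTERFACE

Orientations are given as a 3x3 rotation matrix whose columns are the frame's x, y, z axes.
In Python, from workcell import arm, read_camera, boxes_of gives the robot as it stands.
- The arm moves only by the tool send_rows, never from a script. Its argument "steps" is one flat list of numbers, 6 for each row, row after row: the shift along the tool's x, y, z in mm, then the turn, a rotation vector about the tool's x, y, z in degrees. A call has 1 to 20 rows; each row is the pose to reach, as a shift and turn from the pose measured when the call began, along the tool's axes at that moment; what a row does not reach only later rows make up. A row lasts 1/8 s, in which the tool goes at most 62.5 mm and 10.7 degrees, less where a joint would pass 70% of its speed; a pose out of reach is approached as far as the arm can. A call with a gripper value outside its range is refused whole. "gripper" is the closure in counts, from 0 (fully open) to 255 (shut), set as the call begins (left out, the last holds). The fingers move at their own pace and stop on an object; the grip force is fixed at half the most. Time passes only in rows, so rows that repeat a pose let the fingers close. It gives the time, the measured TCP pose, the force and the opening at its end, in the units of the state.
- arm.read_state(): the state, without advancing time (a new reading comes with each control period).
- read_camera(name): name is "scene" or "top"; returns a dict with "pixels" (400x640x3 uint8, red, green, blue), "fx", "fy", "cx", "cy" (pixels), "R" (3x3) and "t" (3): a world point X has camera coordinates R X + t. Camera axes: x right, y down, z forward; pixel columns grow to the right and rows downward; lengths in mm; the calibration is good to about 2 mm. A picture is of the moment at which its call begins. There is no depth.
- arm.job_done(): hands the job in, once; it reports no verdict.
Trained networks look in a picture, given as the dict that the camera call returned (one of the last four; its "shot" number tells which), for a name from the list of things; names that differ only in an ending like _2 or _b are one class to them, and where a whole thing is asked for, a point or a joint stands for the part that bears it (a point fixed in the world has none). Each returns a list of dicts, best first, with "p" (0 to 1); they miss things now and then, are a little off and sometimes report something else, mostly with a low value. They report only what shows in the picture. A call takes as long as a camera call.
- boxes_of(picture, target): "box" ([centre column, centre row, width, height] in pixels, round what is visible of it).
The state is a dict: "time_s": time; "joint_pos": joint angles; "dq": joint speeds; "effort": joint torques, N m; "tcp_pos": TCP position; "tool_rot": TCP orientation; "contact_force": force on the tool from outside, world axes, zero at the start; "moment": the same for the moment, N m; "grip_width": opening from 0.0 (shut) to 1.0 (fully open).
Only numpy, scipy, OpenCV 4.12 (cv2) and the standard library are available. Lean on these libraries where they do the work, as an engineer would, in place of code of your own. Each camera call takes 0.05 s, during which the arm holds its last target.

TASK

The loose divider of the slanted wooden spice caddy has been washed. Take it out of the drying rack and slide it fully down into its slot in the caddy, between the left and the middle cell, then gently lower the two spice jars, cap up, one into the left cell and one into the middle cell, each down to the cell's floor. Leave the salt shaker in the right cell, and do not disturb the mug and the bowl.

Things in the scene. Friction and masses are not known exactly. Their poses are not given: they have to be found in the camera images.
- caddy: The spice caddy as a whole: light wood, fixed to the worktop, two end cheeks 196 mm apart over their outsides, up to 110 mm tall, with a divided tray leaning between them. Origin on the worktop below the middle of the tray; -x is its open front, turned towards the right of the robot; y runs along the row of cells (+y is left as one faces the front), z is up.
- caddy_tray: The caddy's divided tray, leaning 30 degrees to the front: its cells open upwards and to the front. Origin: centre of its underside; z runs along the cells out of their mouths, y along the row to the left (facing the front), x to the rear. Inner floor at z = 8 mm, wall rims at z = 68 mm (cells 60 mm deep). Inside 52 mm from front to rear wall; a fixed divider 8 mm thick, top at z = 67 mm, stands at y = -31 mm.
- slot (a point): Middle of the loose divider's slot on the tray's inner floor, at tray y = +31 mm; axes as the tray's. The slot is two pairs of upright round dowels, against the front and the rear wall, standing 9 mm out of the wall; 12 mm is free between the dowels of a pair (along y). Their round tops are 5 mm below the rims.
- cell_left (a point): Middle of the left cell on the tray's inner floor, at tray y = +62 mm; axes as the tray's. With the loose divider in place the cell is 54 mm wide along y and 52 mm from front to rear. The end cheek on its left stands up to 8 mm above the rims.
- cell_middle (a point): Middle of the middle cell on the tray's inner floor, at tray y = 0; axes as the tray's. 54 x 52 mm like the left cell. The right cell, with the salt shaker, is centred at tray y = -62 mm.
- drying_rack: Small drying rack of darker wood, fixed, 50 x 134 mm: two rails along its y axis whose tops are 14 mm over the worktop, with two rows of six dowels 8 mm in diameter, tops 59 mm over the worktop, 12 mm free between neighbours. Origin on the worktop under its centre.
- divider_center (a point): The loose divider: flat panel of light wood 8 mm thick (along its y), 44 mm wide (along its x; its lowest 14 mm tapers to 30 mm at the foot), 95 mm tall, about 30 g; its top 35 mm is a tab 34 mm wide to hold it by. It starts on edge in the rack's middle gap, foot 14 mm over the worktop, leaning up to 5 degrees. The point is its centre, 47.5 mm over its foot; z runs from foot to tab.
- jar_a_center (a point): One spice jar: glass with a printed sleeve and a black cap, a plain cylinder 41 mm in diameter and 105 mm tall over the cap, 0.08 to 0.16 kg, standing upright and loose on the worktop. The point is its centre, 52.5 mm over its foot; its z axis runs from foot to cap. The two jars are alike and may change places.
- jar_b_center (a point): The other spice jar: glass with a printed sleeve and a black cap, a plain cylinder 41 mm in diameter and 105 mm tall over the cap, 0.08 to 0.16 kg, standing upright and loose on the worktop. The point is its centre, 52.5 mm over its foot; its z axis runs from foot to cap. The two jars are alike and may change places.
- jar_a: The first jar; origin at the centre of its foot.
- jar_b: The second jar; origin at the centre of its foot.
- divider: The loose divider; origin at the centre of its foot, axes as at its centre point.
- shaker_center (a point): Salt shaker, glass with a grey domed top, 44 mm in diameter and 90 mm tall, standing loose in the right cell; it stays there. The point is its centre.
- mug: Cream mug, 89 mm across, 98 mm tall, standing loose to the left; a bystander. Origin at the centre of its foot.
- bowl: Small white bowl, 105 mm across, 51 mm tall, standing loose to the right; a bystander. Origin at the centre of its foot.

How it is judged (in metres and radians):
On the way, in this order (a step that is already met when the one before it is completed fails the run):
1. the divider is fully down in its slot (x of divider_center in the frame of caddy_tray between -0.006 and 0.006 m and y of divider_center in the frame of caddy_tray between 0.025 and 0.037 m and z of divider_center in the frame of caddy_tray between 0.049 and 0.0595 m and angle between the z axis of divider_center and the z axis of caddy_tray, either way round below 0.15 rad and angle between the y axis of divider_center and the y axis of caddy_tray, either way round below 0.15 rad), for 0.2 s.
2. one jar stands in the left cell and one in the middle cell ((((x of jar_a_center in the frame of caddy_tray between -0.014 and 0.014 m and y of jar_a_center in the frame of caddy_tray between 0.048 and 0.076 m and z of jar_a_center in the frame of caddy_tray between 0.052 and 0.0665 m and angle between the z axis of jar_a_center and the z axis of caddy_tray, either way round below 0.25 rad) and (x of jar_b_center in the frame of caddy_tray between -0.014 and 0.014 m and y of jar_b_center in the frame of caddy_tray between -0.014 and 0.014 m and z of jar_b_center in the frame of caddy_tray between 0.052 and 0.0665 m and angle between the z axis of jar_b_center and the z axis of caddy_tray, either way round below 0.25 rad)) or ((x of jar_b_center in the frame of caddy_tray between -0.014 and 0.014 m and y of jar_b_center in the frame of caddy_tray between 0.048 and 0.076 m and z of jar_b_center in the frame of caddy_tray between 0.052 and 0.0665 m and angle between the z axis of jar_b_center and the z axis of caddy_tray, either way round below 0.25 rad) and (x of jar_a_center in the frame of caddy_tray between -0.014 and 0.014 m and y of jar_a_center in the frame of caddy_tray between -0.014 and 0.014 m and z of jar_a_center in the frame of caddy_tray between 0.052 and 0.0665 m and angle between the z axis of jar_a_center and the z axis of caddy_tray, either way round below 0.25 rad)))), for 0.2 s.
At the end, for the whole second after the job is handed in: Divider in its slot: foot within 4 mm of the tray's floor, 6 mm of the slot's middle, 0.15 rad of square. One jar in the left cell, the other in the middle one, cap up: foot within 6 mm of the floor, 14 mm of the cell's middle, 0.25 rad of its axis. Jars and divider at rest (all of step 1 and (((x of jar_a_center in the frame of caddy_tray between -0.014 and 0.014 m and y of jar_a_center in the frame of caddy_tray between 0.048 and 0.076 m and z of jar_a_center in the frame of caddy_tray between 0.052 and 0.0665 m and angle between the z axis of jar_a_center and the z axis of caddy_tray, either way round below 0.25 rad) and (x of jar_b_center in the frame of caddy_tray between -0.014 and 0.014 m and y of jar_b_center in the frame of caddy_tray between -0.014 and 0.014 m and z of jar_b_center in the frame of caddy_tray between 0.052 and 0.0665 m and angle between the z axis of jar_b_center and the z axis of caddy_tray, either way round below 0.25 rad)) or ((x of jar_b_center in the frame of caddy_tray between -0.014 and 0.014 m and y of jar_b_center in the frame of caddy_tray between 0.048 and 0.076 m and z of jar_b_center in the frame of caddy_tray between 0.052 and 0.0665 m and angle between the z axis of jar_b_center and the z axis of caddy_tray, either way round below 0.25 rad) and (x of jar_a_center in the frame of caddy_tray between -0.014 and 0.014 m and y of jar_a_center in the frame of caddy_tray between -0.014 and 0.014 m and z of jar_a_center in the frame of caddy_tray between 0.052 and 0.0665 m and angle between the z axis of jar_a_center and the z axis of caddy_tray, either way round below 0.25 rad))) and linear speed of each of jar_a, jar_b, divider below 0.02 m/s and z of each of jar_a, jar_b in the frame of caddy_tray below 0.025 m); the robot touches nothing.
It fails at once if the salt shaker is moved more than 20 mm (distance of shaker_center from where it was at the start of the episode above 0.02 m).
It fails at once if the mug is moved more than 30 mm (distance of mug from where it was at the start of the episode above 0.03 m).
It fails at once if the bowl is moved more than 30 mm (distance of bowl from where it was at the start of the episode above 0.03 m).
It fails at once if a glass jar is knocked or pressed hard (over 40 N) against the caddy (contact force between any of jar_a, jar_b and caddy above 40 N or contact force between any of jar_a, jar_b and divider above 40 N).
It also fails if it takes over 72 s, if anything falls off the work surface, if the arm or the gripper's body presses on something with over 40 N, if the wrist force passes 120 N, or if a joint passes its speed limit or range.

## Working session

There is one attempt and no reset: what is moved stays moved. The work goes in short steps, Python scripts to look and compute and a tool call to move; the robot and the scene stay as the last step left them, time stands still between calls to the robot, and variables do not carry over. Pictures are saved under pics/ and viewed, and the job is handed in when it is done.

Besides the shell and the picture viewer there is one more tool, called after "Request:" as a command line: name --argument value ..., lists and objects as JSON in quotes. send_rows: Moves the arm, as the interface text tells. Its arguments: {"type":"object","properties":{"steps":{"type":"array"},"gripper":{"type":"number"}},"required":["steps"]}

```bash
ls; mkdir -p pics; python3 - <<'E'
from workcell import arm, read_camera, boxes_of
import cv2
s=arm.read_state();print(s)
for n in("scene","top"):
    p=read_camera(n);cv2.imwrite(f"pics/{n}0.png",p["pixels"][:,:,::-1])
    print(n,p["fx"],p["fy"],p["cx"],p["cy"],p["R"],p["t"])
    for t in("caddy","caddy_tray","drying_rack","divider","jar_a","mug","bowl","shaker_center"):
        print(t,[([round(float(x)) for x in d["box"]],round(float(d["p"]),2)) for d in boxes_of(p,t)])
E
```

```text
pics
{'time_s': 0.0, 'joint_pos': array([ 1.13357632e+00,  3.53662163e-01,  1.63415836e+00,  1.56775606e-05,
        1.15522837e+00, -2.41498523e-03]), 'dq': array([-0.00010214, -0.00081454, -0.00026627, -0.00068762, -0.00080086,
        0.00012432]), 'effort': array([-3.59723426e-04, -6.05265355e+01, -3.42070341e+01,  5.94144808e-05,
        9.15419514e-03,  6.87960596e-05]), 'tcp_pos': array([263.06278131, 566.38916009, 230.5425827 ]), 'tool_rot': array([[-9.06949516e-01,  4.21238861e-01, -6.29598298e-04],
       [ 4.21239331e-01,  9.06948566e-01, -1.31318026e-03],
       [ 1.78507168e-05, -1.45619977e-03, -9.99998940e-01]]), 'contact_force': array([ 0.27364037,  0.08979881, -0.04716694]), 'moment': array([-0.08905933, -0.01135754, -0.00742216]), 'grip_width': 1.0026456120388743}
scene 413.29645683064365 413.29645683064365 313.141294239779 202.01374157388247 [[ 0.74833383 -0.66297599  0.02143183]
 [-0.44346694 -0.52406818 -0.72711046]
 [ 0.49328852  0.53461704 -0.68618588]] [-423.76441578  280.04111372  909.2446629 ]
caddy [([297, 211, 78, 46], 0.92)]
caddy_tray [([300, 206, 68, 37
[... 302 characters left out ...]
4, 28], 0.67)]
top 440.3904446988458 440.3904446988458 325.76567789263584 206.18923179411692 [[-1.20707740e-02 -9.99925391e-01 -1.87307553e-03]
 [-9.90792408e-01  1.22131039e-02 -1.34837845e-01]
 [ 1.34850661e-01  2.28231865e-04 -9.90865908e-01]] [  -6.78269108  546.90407118 1098.18476829]
caddy [([320, 222, 72, 85], 0.93)]
caddy_tray [([322, 224, 67, 79], 0.87)]
drying_rack [([194, 217, 49, 31], 0.71), ([181, 163, 47, 42], 0.45)]
divider [([186, 216, 21, 19], 0.79), ([416, 239, 21, 16], 0.55)]
jar_a [([464, 239, 29, 22], 0.74), ([415, 235, 23, 18], 0.74)]
mug [([181, 161, 47, 40], 0.74)]
bowl [([439, 179, 45, 39], 0.88)]
shaker_center [([339, 202, 22, 17], 0.85), ([415, 236, 22, 21], 0.41)]
```

```bash
python3 - <<'E'
import cv2
a=cv2.imread("pics/scene0.png");b=cv2.imread("pics/top0.png")
cv2.imwrite("pics/s0c.png",cv2.resize(a[100:320,180:460],None,fx=2.7,fy=2.7,interpolation=cv2.INTER_CUBIC))
cv2.imwrite("pics/t0c.png",cv2.resize(b[130:290,150:490],None,fx=2.3,fy=2.3,interpolation=cv2.INTER_CUBIC))
E
```

```text
(no output)
```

View pics/scene0.png

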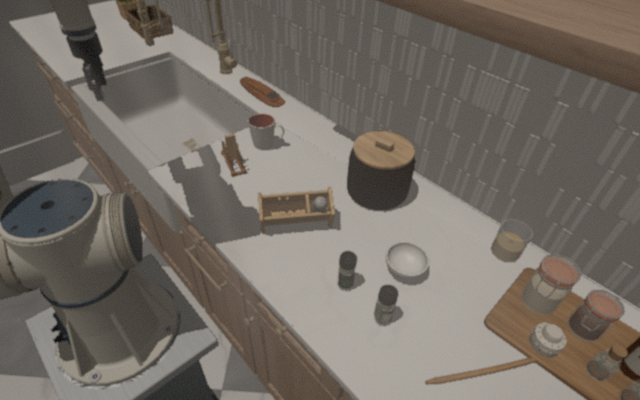

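View pics/s0c.png

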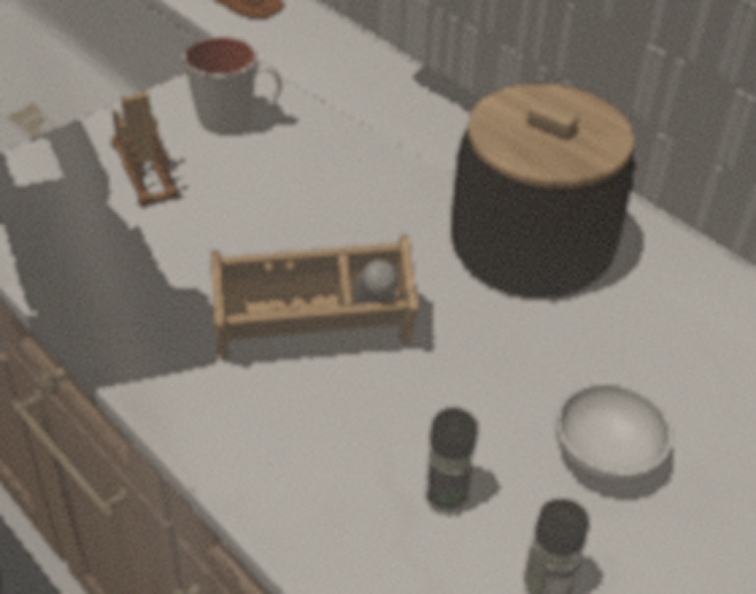

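View pics/t0c.png

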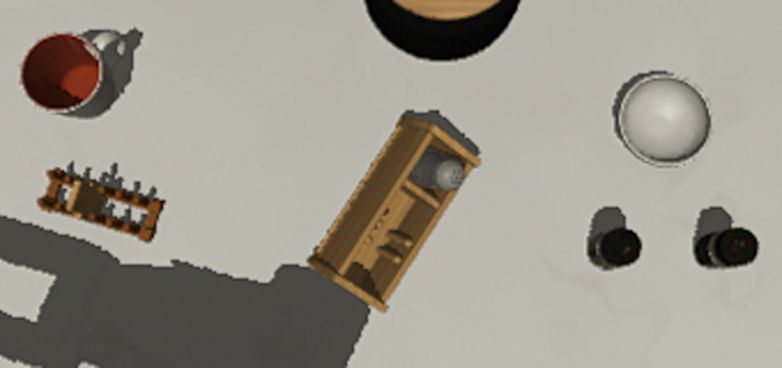

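The scene shows the caddy around (297,211), the rack with the divider at (233,160), and the jars at (346,271) and (386,304). Next I'll zoom in for measurements.

```bash
python3 - <<'E'
import cv2
a=cv2.imread("pics/scene0.png");b=cv2.imread("pics/top0.png")
def crop(im,x0,y0,w,h,f,name):
    c=cv2.resize(im[y0:y0+h,x0:x0+w],None,fx=f,fy=f,interpolation=cv2.INTER_CUBIC)
    c=cv2.convertScaleAbs(c,alpha=1.5)
    for x in range(x0,x0+w,10):
        cv2.line(c,(int((x-x0)*f),0),(int((x-x0)*f),6),(0,0,255),1);cv2.putText(c,str(x),(int((x-x0)*f),18),0,.35,(0,0,255),1)
    for y in range(y0,y0+h,10):
        cv2.line(c,(0,int((y-y0)*f)),(6,int((y-y0)*f)),(0,0,255),1);cv2.putText(c,str(y),(8,int((y-y0)*f)+4),0,.35,(0,0,255),1)
    cv2.imwrite("pics/"+name,c)
crop(a,250,180,95,58,8,"cs.png")
crop(b,280,172,85,98,6,"ct.png")
crop(a,210,125,50,60,10,"rs.png")
crop(b,160,195,65,45,12,"rt.png")
E
```

```text
(no output)
```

View pics/cs.png

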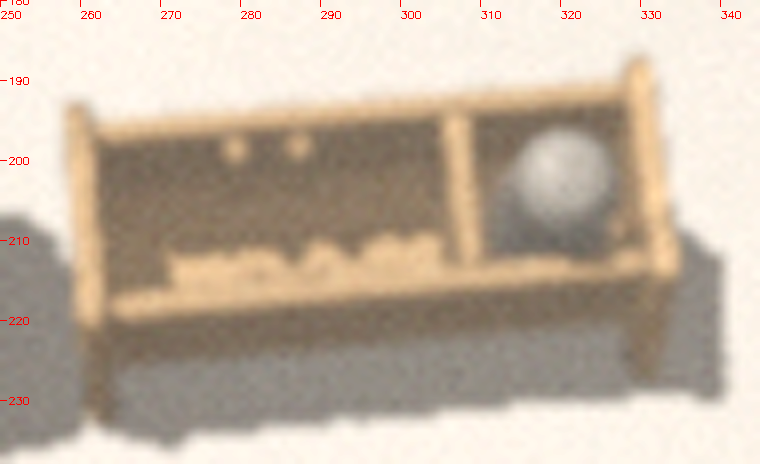

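View pics/ct.png

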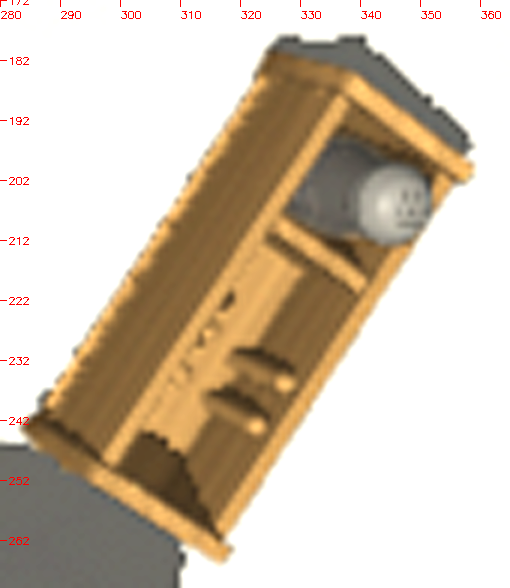

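View pics/rs.png

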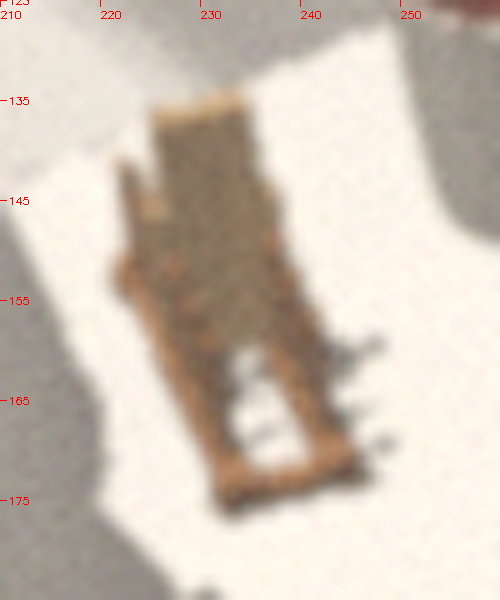

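View pics/rt.png

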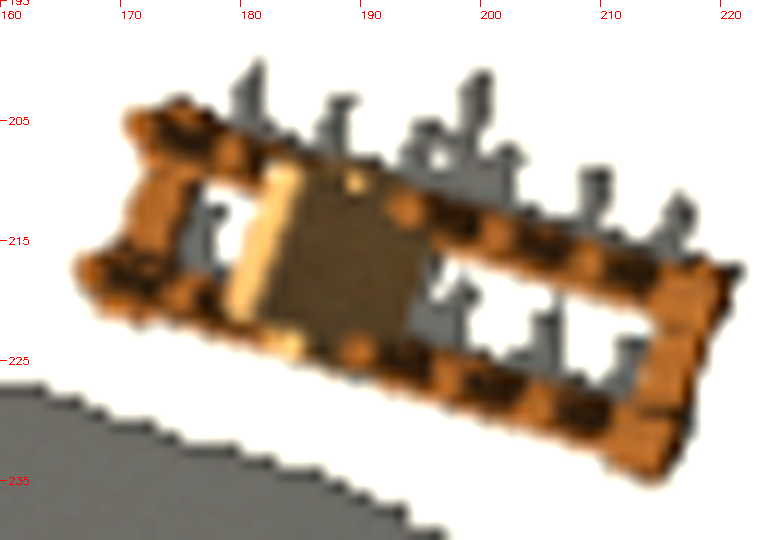

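```bash
cat > h.py <<'E'
import numpy as np, cv2
from scipy.optimize import least_squares
from scipy.spatial.transform import Rotation as Ro
from workcell import arm, read_camera, boxes_of
C={"scene":dict(f=413.29645683,c=(313.14129424,202.01374157),R=np.array([[0.74833383,-0.66297599,0.02143183],[-0.44346694,-0.52406818,-0.72711046],[0.49328852,0.53461704,-0.68618588]]),t=np.array([-423.76441578,280.04111372,909.2446629])),
"top":dict(f=440.3904446988,c=(325.76567789,206.18923179),R=np.array([[-1.20707740e-02,-9.99925391e-01,-1.87307553e-03],[-9.90792408e-01,1.22131039e-02,-1.34837845e-01],[1.34850661e-01,2.28231865e-04,-9.90865908e-01]]),t=np.array([-6.78269108,546.90407118,1098.18476829]))}
def proj(n,X):
    c=C[n];X=np.atleast_2d(X)@c["R"].T+c["t"];return X[:,:2]/X[:,2:]*c["f"]+c["c"]
def ray(n,p,z):  # point at height z
    c=C[n];d=c["R"].T@np.array([(p[0]-c["c"][0])/c["f"],(p[1]-c["c"][1])/c["f"],1]);o=-c["R"].T@c["t"];return o+d*(z-o[2])/d[2]
def tri(ps,pt):
    return least_squares(lambda X:np.r_[(proj("scene",X)[0]-ps),(proj("top",X)[0]-pt)],[500,0,50.])
def trayR(yaw):
    return Ro.from_euler("z",yaw).as_matrix()@Ro.from_euler("y",-30,degrees=True).as_matrix()
E
python3 - <<'E'
from h import *
T=[(26,-31,67),(-26,-31,67),(-21.5,20.5,62),(-21.5,41.5,62),(26,89,68),(26,-89,68)]
tp=[(326.2,210),(340.3,219.2),(327.5,235.8),(322.8,243.2),(300,249.5),(338.3,189.5)]
S=[(26,-31,67),(-26,-31,67),(21.5,41.5,62),(21.5,20.5,62),(-21.5,20.5,62),(-21.5,41.5,62)]
sp=[(306.9,194),(308.6,212.7),(279.4,198.7),(287.4,198.5),(290,211),(282.,212)]
def res(p,full=False):
    R=trayR(p[3]);o=p[:3]
    r=np.r_[proj("top",np.array(T)@R.T+o)-(np.array(tp)-p[4]),(proj("scene",np.array(S)@R.T+o)-(np.array(sp)-p[4]))]
    return r if full else r.ravel()
for off in(0,.5):
    q=least_squares(lambda p:res(np.r_[p,off]),[450,0,40,1.0]);print(q.x);print(res(np.r_[q.x,off],True).round(1))
for nm,s,t in(("tab top",(230,135.3),(181.8,215.2)),):
    q=tri(s,t);print(nm,q.x,q.fun)
for t in [(181.8,215.2)]: print(ray("top",t,109))
# rack corners label coords
for p in [(170.5,205),(167.5,217.5),(221,218),(215,234)]: print(p,ray("top",p,14).round(1))
for p in [(231.5,174),(245,170.5),(222,152)]: print('s',p,ray("scene",p,14).round(1))
E
```

```text
[511.4969175   13.4388032   30.43496557   0.98935492]
[[-0.7 -1.1]
 [ 0.5  0.8]
 [-0.   0.3]
 [ 0.1  0.1]
 [-1.3  1.3]
 [ 0.2 -0.4]
 [ 0.4 -0.5]
 [ 0.9 -0.4]
 [ 0.7 -0.8]
 [ 0.6 -1.3]
 [-0.4  1.8]
 [-0.4  1.5]]
[512.1343233   15.03478627  30.82768478   0.98937809]
[[-0.9 -0.9]
 [ 0.4  1. ]
 [-0.2  0.6]
 [-0.1  0.3]
 [-1.5  1.6]
 [ 0.  -0.2]
 [ 0.7 -0.6]
 [ 1.2 -0.4]
 [ 1.  -0.9]
 [ 0.9 -1.3]
 [-0.1  1.8]
 [-0.1  1.5]]
tab top [518.77996926 333.31505475 110.02440868] [ 0.28792875 -0.01483827 -0.1180389   0.19293872]
[519.36599013 333.38366905 109.        ]
(170.5, 205) [558.1 395.3  14. ]
(167.5, 217.5) [525.1 402.   14. ]
(221, 218) [522.  261.6  14. ]
(215, 234) [480.2 276.4  14. ]
s (231.5, 174) [474.6 279.3  14. ]
s (245, 170.5) [516.4 266.7  14. ]
s (222, 152) [513.9 395.1  14. ]
```

```bash
cat >> h.py <<'E'
def traylines():
    L=[]
    def box(x0,x1,y0,y1,z): P=[(x0,y0,z),(x1,y0,z),(x1,y1,z),(x0,y1,z)];return [(P[i],P[(i+1)%4]) for i in range(4)]
    L+=box(-26,26,-89,89,68);L+=box(-26,26,-35,-27,67)
    L+=box(-26,26,-98,-89,68)+box(-26,26,89,98,68)
    for sx in(-1,1):
        for sy in(20.5,41.5):
            n=16;P=[(sx*21.5+4.5*np.cos(a),sy+4.5*np.sin(a),59) for a in np.linspace(0,2*np.pi,n)]
            L+=[(P[i],P[i+1]) for i in range(n-1)]
    L+=box(-26,26,-27,89,8)
    return L
def overlay(im,n,L,R,o,x0,y0,w,h,f,name,alpha=1.5,col=(255,0,0)):
    c=cv2.resize(im[y0:y0+h,x0:x0+w],None,fx=f,fy=f,interpolation=cv2.INTER_CUBIC) if f else im
    c=cv2.convertScaleAbs(c,alpha=alpha)
    for a,b in L:
        p=(proj(n,np.array([a,b],float)@R.T+o)-[x0,y0]+.5)*f
        cv2.line(c,tuple(int(v*8) for v in p[0]),tuple(int(v*8) for v in p[1]),col,1,cv2.LINE_AA,3)
    cv2.imwrite("pics/"+name,c)
E
python3 - <<'E'
from h import *
a=cv2.imread("pics/scene0.png");b=cv2.imread("pics/top0.png")
p=[512.1343233,15.03478627,30.82768478,0.98937809]
overlay(a,"scene",traylines(),trayR(p[3]),p[:3],250,180,95,58,8,"cso.png")
overlay(b,"top",traylines(),trayR(p[3]),p[:3],280,172,85,98,6,"cto.png")
E
```

```text
(no output)
```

View pics/cso.png

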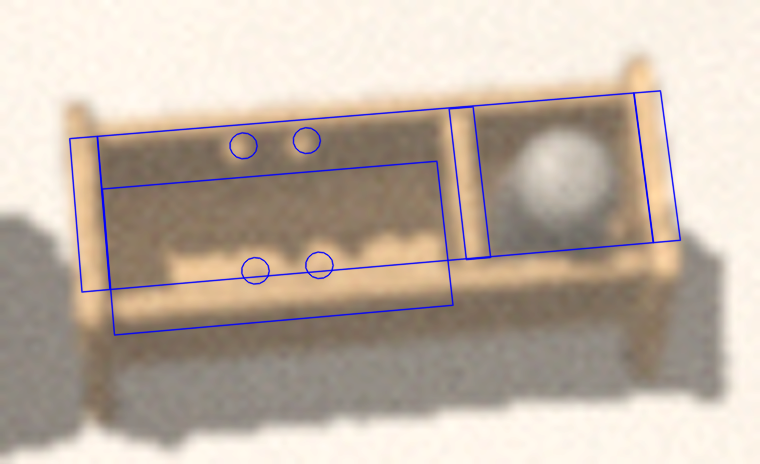

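View pics/cto.png

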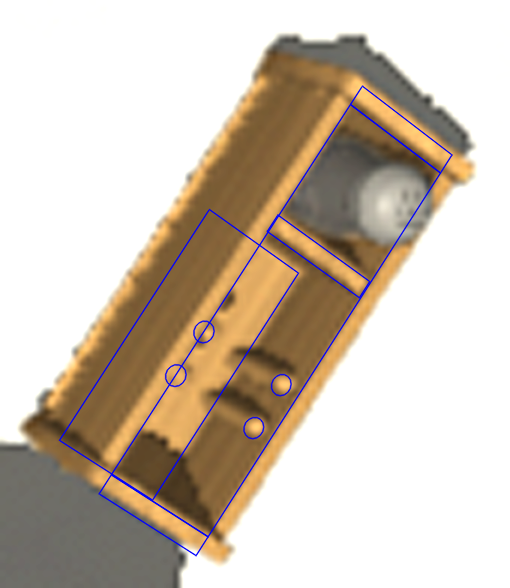

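```bash
cat > fit.py <<'E'
from h import *
T=[(26,-31,67),(-26,-31,67),(-21.5,20.5,62),(-21.5,41.5,62),(26,89,68),(26,-89,68),(-26,89,68),(-26,-89,68)]
tp=[(326.2,210),(340.3,219.2),(327.5,235.8),(322.8,243.2),(299.5,249.5),(337.8,189.5),(316,261.),(353,203.5)]
S=[(26,-31,67),(-26,-31,67),(21.5,41.5,62),(21.5,20.5,62),(26,89,68),(26,-89,68),(-26,89,68)]
sp=[(306.9,194),(308.6,212.7),(279.4,198.7),(287.4,198.5),(262.5,197.5),(328.7,192.7),(263.5,217.1)]
def res(p,full=False):
    R=Ro.from_euler("z",p[3]).as_matrix()@Ro.from_euler("y",-p[4]).as_matrix();o=p[:3]
    r=np.r_[proj("top",np.array(T)@R.T+o)-(np.array(tp)-.5),(proj("scene",np.array(S)@R.T+o)-(np.array(sp)-.5))]
    return r if full else r.ravel()
q=least_squares(res,[500,0,30,1,.52],loss="soft_l1");print(q.x);print(res(q.x,True).round(1).tolist())
q=least_squares(lambda p:res(np.r_[p,np.pi/6]),[500,0,30,1],loss="soft_l1");print(q.x);p=q.x;print(res(np.r_[p,np.pi/6],True).round(1).tolist())
a=cv2.imread("pics/scene0.png");b=cv2.imread("pics/top0.png")
overlay(a,"scene",traylines(),trayR(p[3]),p[:3],250,180,95,58,8,"cso1.png")
overlay(b,"top",traylines(),trayR(p[3]),p[:3],280,172,85,98,6,"cto1.png")
E
python3 fit.py
```

```text
[512.28307437  16.07757709  28.57511126   0.99569283   0.54268568]
[[-0.9, -0.6], [0.2, 1.1], [-0.2, 0.7], [-0.0, 0.5], [-0.7, 1.9], [0.4, 0.1], [-1.2, 0.5], [0.0, -2.7], [0.5, 0.2], [1.1, 0.4], [0.9, -0.0], [0.8, -0.5], [-0.4, 0.5], [0.3, -0.5], [0.3, 0.1]]
[511.76560879  15.22930479  27.90175648   0.99492179]
[[-1.0, -0.6], [0.3, 1.1], [-0.2, 0.7], [0.0, 0.5], [-0.8, 1.8], [0.3, 0.1], [-1.2, 0.6], [0.1, -2.6], [0.5, 0.2], [1.1, 0.3], [0.9, 0.0], [0.8, -0.5], [-0.4, 0.5], [0.3, -0.4], [0.2, -0.0]]
```

View pics/cso1.png

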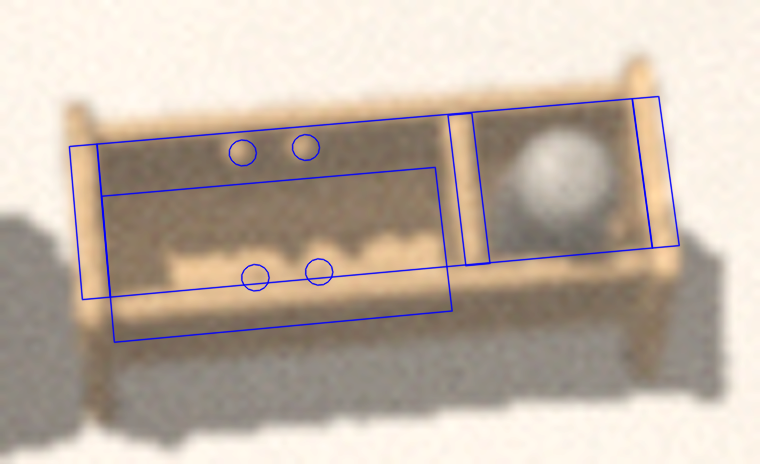

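View pics/cto1.png

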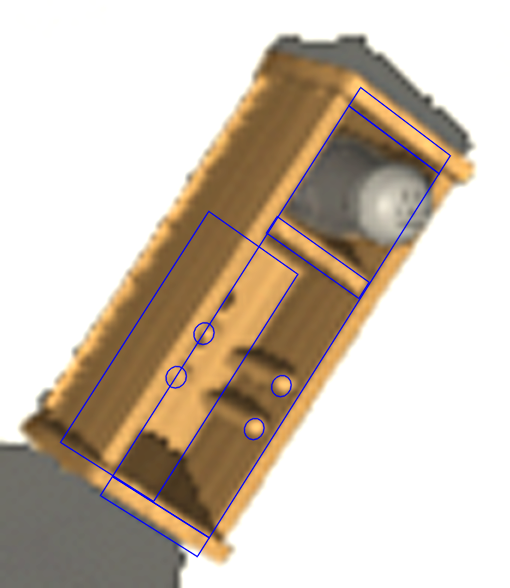

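```bash
cat >> h.py <<'E'
P=np.array([511.8,15.5,28.0]);YAW=.993
def plan(p,R,s=None):
    s=s or arm.read_state();R0=s["tool_rot"]
    d=R0.T@(np.array(p)-s["tcp_pos"]);rv=Ro.from_matrix(R0.T@R).as_rotvec(degrees=True)
    return d.round(1),rv.round(2)
def Rdown(jaw_deg):
    a=np.radians(jaw_deg);y=np.array([np.cos(a),np.sin(a),0]);z=np.array([0,0,-1.]);return np.c_[np.cross(y,z),y,z]
E
python3 - <<'E'
from h import *
print(plan([519,333.5,170],Rdown(73.8)))
for nm,p,z in(("mug",(181,161),50),("bowl",(439,179),25)):print(nm,ray("top",p,z).round())
# jars: caps
p=read_camera("top");q=read_camera("scene")
for im,n in((p,"top"),(q,"scene")):
    for t in("jar_a","jar_a_center"):
        print(n,t,[([round(float(x),1) for x in d["box"]],round(float(d["p"]),2)) for d in boxes_of(im,t)])
cv2.imwrite("pics/x.png",p["pixels"][:,:,::-1])
a=cv2.imread("pics/scene0.png");b=cv2.imread("pics/top0.png")
overlay(b,"top",[],np.eye(3),0,390,215,100,45,8,"jt.png")
overlay(a,"scene",[],np.eye(3),0,325,240,85,90,6.5,"js.png")
E
```

```text
(array([-330.2, -103.9,   61.3]), array([ 0.  ,  0.  , -8.71]))
mug [668. 359.  50.]
bowl [ 617. -312.   25.]
top jar_a [([463.8, 240.6, 30.3, 17.1], 0.93), ([416.2, 238.0, 24.6, 20.0], 0.66), ([187.6, 217.1, 15.7, 16.2], 0.38)]
top jar_a_center [([465.1, 239.7, 24.4, 17.7], 0.8)]
scene jar_a [([386.0, 304.6, 18.2, 40.0], 0.95), ([346.1, 270.1, 18.3, 40.3], 0.93)]
scene jar_a_center [([385.1, 306.6, 27.7, 46.8], 0.63)]
```

View pics/jt.png

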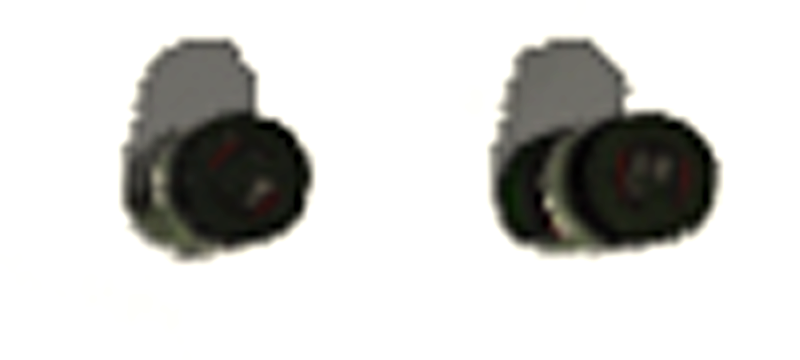

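View pics/js.png

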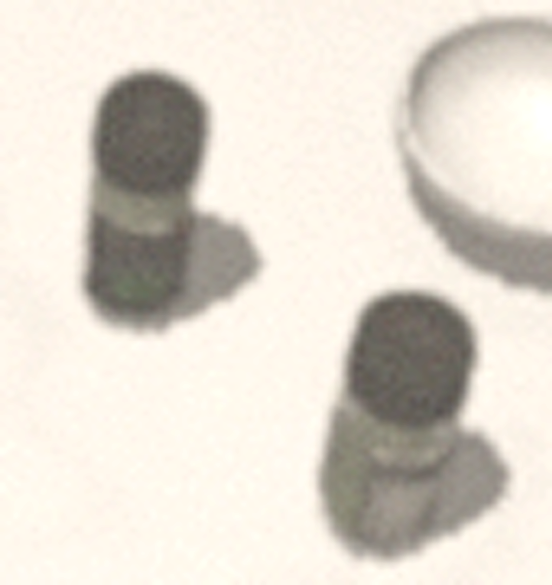

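```bash
cat > jars.py <<'E'
from h import *
a=np.linspace(0,2*np.pi,60)
cyl=np.r_[np.c_[20.5*np.cos(a),20.5*np.sin(a),0*a],np.c_[20.5*np.cos(a),20.5*np.sin(a),0*a+105]]
def bb(n,x):
    q=proj(n,cyl+[x[0],x[1],0]);return np.r_[q.min(0),q.max(0)]
J={"1":((405.1,229.4,428.3,247.2),(338.4,250.8,357,290.8)),"2":((451.6,229,479.3,246.5),(374.5,284.6,397.9,326.2))}
for k,(t,s) in J.items():
    for w in((1,1),(1,0),(0,1)):
        f=lambda x:np.r_[w[0]*(bb("top",x)-np.array(t)+.5),w[1]*(bb("scene",x)-np.array(s)+.5)]
        q=least_squares(f,[480,-250 if k=="1" else -350]);print(k,w,q.x.round(1),q.fun.round(1))
E
python3 jars.py
```

```text
1 (1, 1) [ 460.5 -237.8] [-1.  -0.5  0.4  0.6 -1.  -0.5  1.3  0.9]
1 (1, 0) [ 460.5 -238.5] [-0.8 -0.6  0.7  0.6 -0.  -0.   0.   0. ]
1 (0, 1) [ 460.6 -237.1] [-0.  -0.   0.   0.  -1.2 -0.7  1.1  0.7]
2 (1, 1) [ 459.1 -359.6] [-1.3 -0.2  0.3  1.3 -0.6 -0.7  1.7  0.5]
2 (1, 0) [ 460.4 -360.9] [-0.8 -0.7  0.8  0.8  0.  -0.   0.   0. ]
2 (0, 1) [ 458.  -358.9] [-0.   0.   0.   0.  -1.1 -0.6  1.   0.6]
```

Request:
send_rows --steps '[-40,-13,8,0,0,-2,-80,-26,15,0,0,-3,-120,-38,22,0,0,-4,-160,-50,30,0,0,-5,-200,-63,38,0,0,-6,-240,-75,45,0,0,-7,-280,-88,52,0,0,-8,-330,-104,61,0,0,-8.7,-330,-104,61,0,0,-8.7]' --gripper 130

```text
time_s: 2.33
tcp_pos: [520.6, 331.1, 169.6]
tool_rot: [[-0.959, 0.283, -0.0], [0.283, 0.959, -0.001], [-0.0, -0.001, -1.0]]
contact_force: [0.1, 0.8, -0.3]
grip_width: 0.491
```

```bash
cat >> h.py <<'E'
def look(tag,sc,tc):
    for n,(x0,y0,w,h,f) in(("scene",sc),("top",tc)):
        im=read_camera(n)["pixels"][:,:,::-1].copy();cv2.imwrite(f"pics/raw_{tag}_{n}.png",im)
        c=cv2.convertScaleAbs(cv2.resize(im[y0:y0+h,x0:x0+w],None,fx=f,fy=f,interpolation=cv2.INTER_CUBIC),alpha=1.5)
        s=arm.read_state()["tcp_pos"];u=(proj(n,s)[0]-[x0,y0]+.5)*f
        cv2.drawMarker(c,(int(u[0]),int(u[1])),(255,0,0),0,12,1)
        cv2.imwrite(f"pics/{tag}_{n}.png",c)
    a=cv2.imread(f"pics/{tag}_scene.png");b=cv2.imread(f"pics/{tag}_top.png")
    h=max(a.shape[0],b.shape[0]);pad=lambda i:cv2.copyMakeBorder(i,0,h-i.shape[0],0,4,0)
    cv2.imwrite(f"pics/{tag}.png",np.hstack([pad(a),pad(b)]))
E
python3 -c "
from h import *
look('g1',(200,90,70,90,6),(150,180,70,70,5))"
```

```text
(no output)
```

View pics/g1.png

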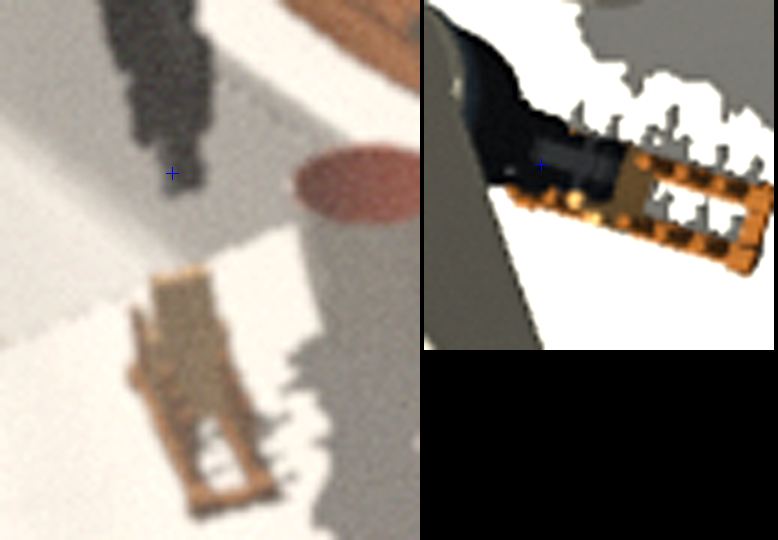

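Request:
send_rows --steps '[2.2,1.9,20,0,0,0,2.2,1.9,40,0,0,0,2.2,1.9,60,0,0,0,2.2,1.9,75,0,0,0,2.2,1.9,85,0,0,0,2.2,1.9,91,0,0,0,2.2,1.9,91,0,0,0,2.2,1.9,91,0,0,0]'

```text
time_s: 3.42
tcp_pos: [517.5, 335.9, 79.7]
tool_rot: [[-0.96, 0.281, 0.0], [0.281, 0.96, 0.0], [0.0, 0.0, -1.0]]
contact_force: [-0.8, -0.6, 0.4]
grip_width: 0.491
```

```bash
python3 -c "
from h import *
look('g2',(200,90,70,90,6),(150,180,70,70,5))"
```

```text
(no output)
```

View pics/g2.png

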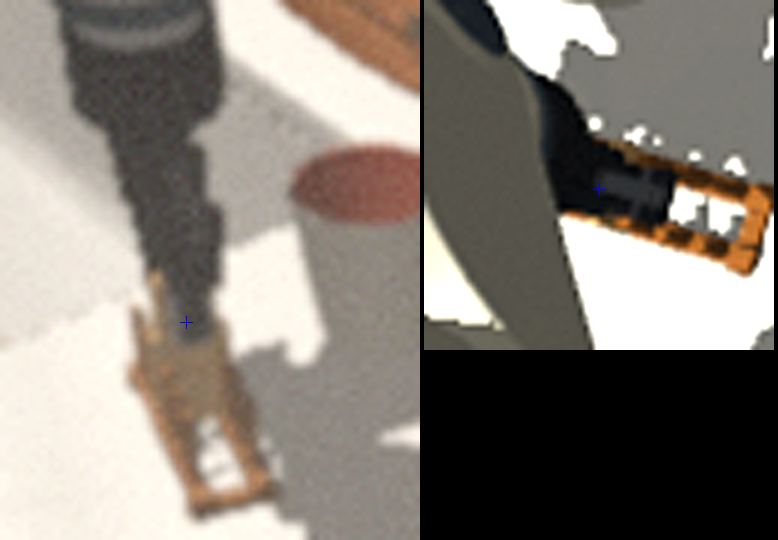

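```bash
python3 -c "
from h import *
s=arm.read_state();print(s['tcp_pos'],s['dq'].round(3),s['joint_pos'].round(3));print(plan([519,333.5,79],Rdown(73.8)))"
```

```text
[517.5235224  335.81512994  79.65336058] [ 0.002  0.     0.002 -0.001 -0.    -0.   ] [ 0.573  0.515  1.765  0.     0.862 -0.713]
(array([-2.1, -1.8,  0.7]), array([ 0.03,  0.  , -0.11]))
```

Request:
send_rows --steps '[-2.1,-1.8,0.7,0,0,0,-2.1,-1.8,0.7,0,0,0,-2.1,-1.8,0.7,0,0,0]'

```text
time_s: 3.9
tcp_pos: [519.1, 333.4, 79.0]
tool_rot: [[-0.96, 0.281, 0.0], [0.281, 0.96, 0.001], [-0.0, 0.001, -1.0]]
contact_force: [0.7, -0.0, -0.6]
grip_width: 0.491
```

Request:
send_rows --steps '[0,0,0,0,0,0,0,0,0,0,0,0,0,0,0,0,0,0,0,0,0,0,0,0,0,0,0,0,0,0,0,0,0,0,0,0,0,0,0,0,0,0,0,0,0,0,0,0]' --gripper 255

```text
time_s: 4.9
tcp_pos: [519.1, 333.5, 79.1]
tool_rot: [[-0.96, 0.281, 0.0], [0.281, 0.96, 0.001], [-0.0, 0.001, -1.0]]
contact_force: [-0.1, 1.0, 0.5]
grip_width: 0.082
```

Request:
send_rows --steps '[0,0,-10,0,0,0,0,0,-20,0,0,0,0,0,-35,0,0,0,0,0,-55,0,0,0,0,0,-80,0,0,0,0,0,-110,0,0,0,0,0,-145,0,0,0,0,0,-160,0,0,0,0,0,-160,0,0,0,0,0,-160,0,0,0]'

```text
time_s: 6.15
tcp_pos: [518.4, 332.9, 237.8]
tool_rot: [[-0.96, 0.281, -0.001], [0.281, 0.96, -0.0], [0.001, -0.001, -1.0]]
contact_force: [-0.1, -0.2, -0.1]
grip_width: 0.077
```

```bash
python3 -c "
from h import *
look('g3',(190,60,80,110,5),(130,170,90,80,4))
Rt=trayR(YAW);print(Rt)
s=arm.read_state();print(s['tcp_pos'],s['joint_pos'].round(2))
# tool R: z=-tray z, y=+-tray y
for sg in(1,-1):
    y=sg*Rt[:,1];z=-Rt[:,2];R=np.c_[np.cross(y,z),y,z]
    tip=P+Rt@np.array([0,31,8+65+0.])
    print(sg,tip,plan(tip+Rt[:,2]*60,R))
"
```

```text
[[ 0.47300516 -0.83766828 -0.27308966]
 [ 0.72544201  0.54617932 -0.41883414]
 [ 0.5         0.          0.8660254 ]]
[518.40510254 332.95018204 237.56185358] [ 0.57  0.33  1.65  0.    1.16 -0.72]
1 [465.89673813   1.85666649  91.21985448] (array([ -34.1, -361.1,   94.7]), array([-19.15, -25.88, -71.45]))
-1 [465.89673813   1.85666649  91.21985448] (array([ -34.1, -361.1,   94.7]), array([-27.99,  20.71, 103.98]))
```

View pics/g3.png

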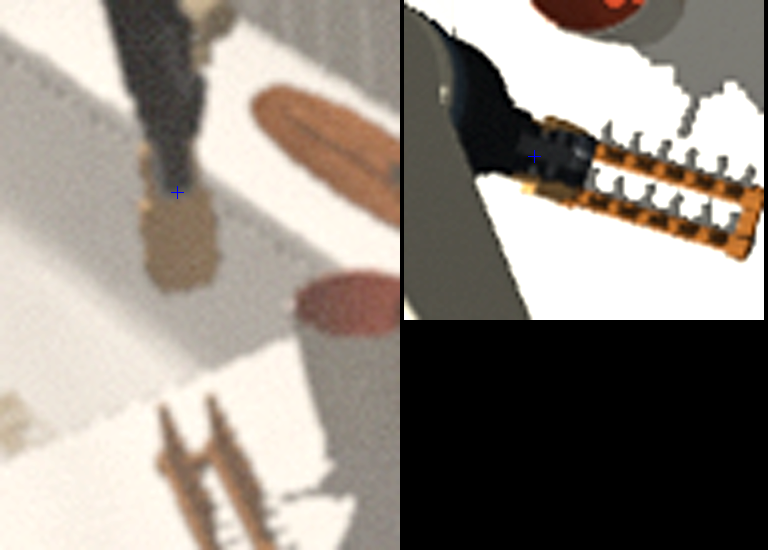

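```bash
cat >> h.py <<'E'
def Rtray(kind,sg):
    Rt=trayR(YAW);z=-Rt[:,2];y=sg*(Rt[:,1] if kind=="y" else Rt[:,0]);return np.c_[np.cross(y,z),y,z]
def tw(v): return P+trayR(YAW)@np.array(v,float)
E
python3 -c "
from h import *
d,rv=plan(tw([0,31,172]),Rtray('y',1));print(d,rv)
n=13;rows=[]
for i in range(1,n+1):
    k=i/n; rows+=[round(x*k) for x in d[:2]]+[round(d[2]*k)]+[round(x*k,1) for x in rv]
rows[-6:]=list(d)+list(rv)
print([float(x) for x in rows])"
```

```text
[ -28.5 -379.8   61. ] [-19.15 -25.88 -71.45]
[-2.0, -29.0, 5.0, -1.5, -2.0, -5.5, -4.0, -58.0, 9.0, -2.9, -4.0, -11.0, -7.0, -88.0, 14.0, -4.4, -6.0, -16.5, -9.0, -117.0, 19.0, -5.9, -8.0, -22.0, -11.0, -146.0, 23.0, -7.4, -10.0, -27.5, -13.0, -175.0, 28.0, -8.8, -11.9, -33.0, -15.0, -205.0, 33.0, -10.3, -13.9, -38.5, -18.0, -234.0, 38.0, -11.8, -15.9, -44.0, -20.0, -263.0, 42.0, -13.3, -17.9, -49.5, -22.0, -292.0, 47.0, -14.7, -19.9, -55.0, -24.0, -321.0, 52.0, -16.2, -21.9, -60.5, -26.0, -351.0, 56.0, -17.7, -23.9, -66.0, -28.5, -379.8, 61.0, -19.15, -25.88, -71.45]
```

Request:
send_rows --steps '[-2,-29,2,-1.5,-2,-5.5,-4,-58,4,-2.9,-4,-11,-7,-88,6,-4.4,-6,-16.5,-9,-117,9,-5.9,-8,-22,-11,-146,13,-7.4,-10,-27.5,-13,-175,18,-8.8,-11.9,-33,-15,-205,23,-10.3,-13.9,-38.5,-18,-234,28,-11.8,-15.9,-44,-20,-263,34,-13.3,-17.9,-49.5,-22,-292,40,-14.7,-19.9,-55,-24,-321,46,-16.2,-21.9,-60.5,-26,-351,53,-17.7,-23.9,-66,-28.5,-380,61,-19.1,-25.9,-71.4,-28.5,-380,61,-19.1,-25.9,-71.4,-28.5,-380,61,-19.1,-25.9,-71.4,-28.5,-380,61,-19.1,-25.9,-71.4]'

```text
time_s: 8.25
tcp_pos: [453.8, 32.7, 225.7]
tool_rot: [[-0.552, -0.799, 0.241], [-0.729, 0.602, 0.326], [-0.405, 0.004, -0.914]]
contact_force: [0.2, -0.5, -1.0]
grip_width: 0.082
```

```bash
python3 -c "
from h import *
look('i1',(245,130,90,100,5),(275,165,90,110,4))
print(arm.read_state()['joint_pos'].round(2),plan(tw([0,31,172]),Rtray('y',1)))"
```

```text
[-0.21  0.    2.16  0.5   0.87 -3.02] (array([ 80.8, -31.4,  17.7]), array([-1.59, -6.1 , -3.57]))
```

View pics/i1.png

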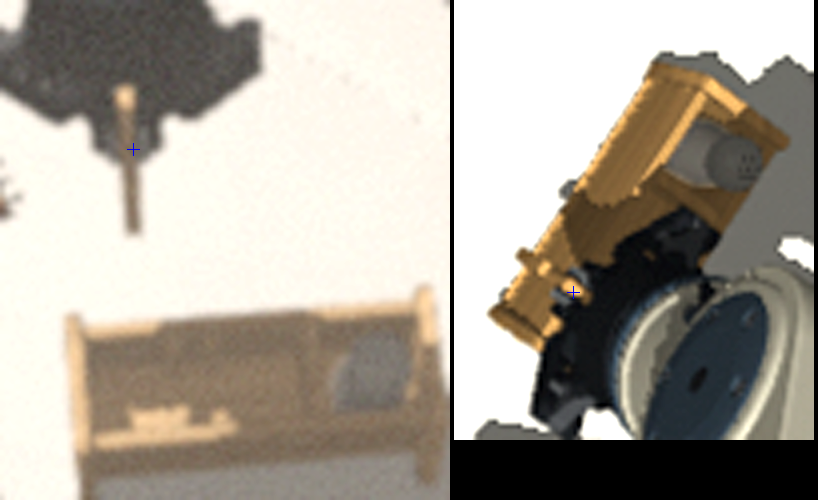

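Request:
send_rows --steps '[0,0,0,0,0,10,0,0,0,0,0,20,0,0,0,0,0,30,0,0,0,0,0,40,0,0,0,0,0,50,0,0,0,0,0,60,0,0,0,0,0,70,0,0,0,0,0,80,0,0,0,0,0,90,0,0,0,0,0,100,0,0,0,0,0,100,0,0,0,0,0,100]'

```text
time_s: 9.85
tcp_pos: [454.0, 32.5, 225.8]
tool_rot: [[-0.693, 0.679, 0.241], [0.717, 0.616, 0.325], [0.072, 0.398, -0.914]]
contact_force: [-0.2, 0.2, -0.6]
grip_width: 0.083
```

```bash
cat >> h.py <<'E'
def rows(p,R,n,hold=3):
    d,rv=plan(p,R);print(d,rv,arm.read_state()['joint_pos'].round(2));r=[]
    for i in range(1,n+1):
        r+=[float(round(x*i/n,1)) for x in list(d)+list(rv)]
    print(r+r[-6:]*hold)
E
python3 -c "
from h import *
rows(tw([0,31,172]),Rtray('y',-1),10)"
```

```text
[-44.8 -74.2  17.6] [-2.94  6.13 76.56] [-0.21  0.    2.16  0.5   0.87 -1.28]
[-4.5, -7.4, 1.8, -0.3, 0.6, 7.7, -9.0, -14.8, 3.5, -0.6, 1.2, 15.3, -13.4, -22.3, 5.3, -0.9, 1.8, 23.0, -17.9, -29.7, 7.0, -1.2, 2.5, 30.6, -22.4, -37.1, 8.8, -1.5, 3.1, 38.3, -26.9, -44.5, 10.6, -1.8, 3.7, 45.9, -31.4, -51.9, 12.3, -2.1, 4.3, 53.6, -35.8, -59.4, 14.1, -2.4, 4.9, 61.2, -40.3, -66.8, 15.8, -2.6, 5.5, 68.9, -44.8, -74.2, 17.6, -2.9, 6.1, 76.6, -44.8, -74.2, 17.6, -2.9, 6.1, 76.6, -44.8, -74.2, 17.6, -2.9, 6.1, 76.6, -44.8, -74.2, 17.6, -2.9, 6.1, 76.6]
```

Request:
send_rows --steps '[-4.5,-7.4,1.8,-0.3,0.6,7.7,-9,-14.8,3.5,-0.6,1.2,15.3,-13.4,-22.3,5.3,-0.9,1.8,23,-17.9,-29.7,7,-1.2,2.5,30.6,-22.4,-37.1,8.8,-1.5,3.1,38.3,-26.9,-44.5,10.6,-1.8,3.7,45.9,-31.4,-51.9,12.3,-2.1,4.3,53.6,-35.8,-59.4,14.1,-2.4,4.9,61.2,-40.3,-66.8,15.8,-2.6,5.5,68.9,-44.8,-74.2,17.6,-2.9,6.1,76.6,-44.8,-74.2,17.6,-2.9,6.1,76.6,-44.8,-74.2,17.6,-2.9,6.1,76.6,-44.8,-74.2,17.6,-2.9,6.1,76.6]'

```text
time_s: 11.48
tcp_pos: [439.0, -39.4, 177.1]
tool_rot: [[0.472, 0.839, 0.273], [0.727, -0.545, 0.418], [0.499, 0.001, -0.866]]
contact_force: [-0.3, -0.2, -0.2]
grip_width: 0.084
```

```bash
python3 -c "
from h import *
look('i2',(245,130,90,100,5),(275,165,90,110,4))
rows(tw([0,31,172]),Rtray('y',-1),1)"
```

```text
[-0.3 -0.  -0. ] [0.   0.05 0.06] [-0.49  0.13  2.2   0.69  0.89 -0.38]
[-0.3, -0.0, -0.0, 0.0, 0.0, 0.1, -0.3, -0.0, -0.0, 0.0, 0.0, 0.1, -0.3, -0.0, -0.0, 0.0, 0.0, 0.1, -0.3, -0.0, -0.0, 0.0, 0.0, 0.1]
```

View pics/i2.png

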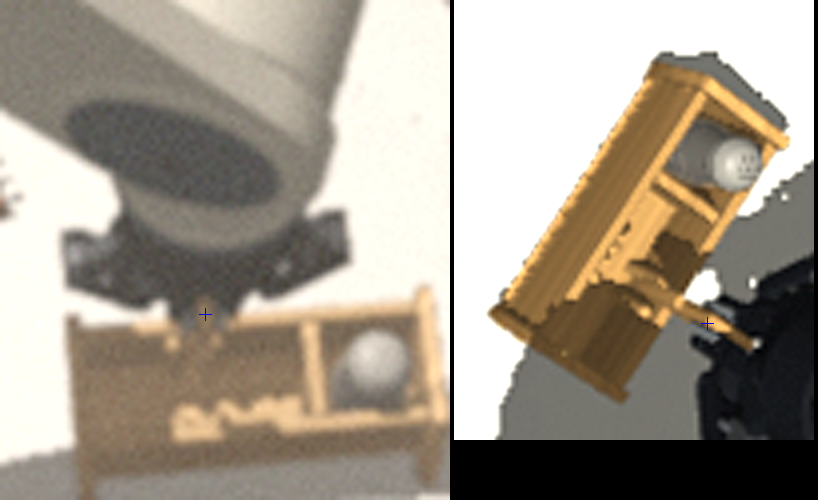

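Request:
send_rows --steps '[-0.3,0,8,0,0,0,-0.3,0,16,0,0,0,-0.3,0,24,0,0,0,-0.3,0,26,0,0,0,-0.3,0,26,0,0,0,-0.3,0,26,0,0,0]'

```text
time_s: 12.32
tcp_pos: [446.0, -28.8, 154.5]
tool_rot: [[0.472, 0.838, 0.273], [0.726, -0.545, 0.418], [0.499, 0.001, -0.866]]
contact_force: [0.0, -0.2, -0.7]
grip_width: 0.08
```

```bash
cat >> h.py <<'E'
def divlines():
    L=[]
    for y in(-4,4):
        Q=[(-15,y,0),(-22,y,14),(-22,y,60),(-17,y,60),(-17,y,95),(17,y,95),(17,y,60),(22,y,60),(22,y,14),(15,y,0)]
        L+=[(Q[i],Q[(i+1)%10]) for i in range(10)]
    return L
E
python3 -c "
from h import *
look('i3',(255,170,80,60,8),(285,190,75,80,7))
s=arm.read_state();R=s['tool_rot'];F=np.c_[R[:,0],-R[:,1],-R[:,2]]
o=s['tcp_pos']+R[:,2]*65
print(plan(tw([0,31,146]),Rtray('y',-1)))
for n,c in(('scene',(255,170,80,60,8)),('top',(285,190,75,80,7))):
    im=cv2.imread(f'pics/raw_i3_{n}.png')
    overlay(im,n,divlines(),F,o,*c,f'i3o_{n}.png')
    print(n)
"
```

```text
(array([ 0. , -0.2,  0.2]), array([0.03, 0.04, 0.07]))
scene
top
```

View pics/i3_top.png

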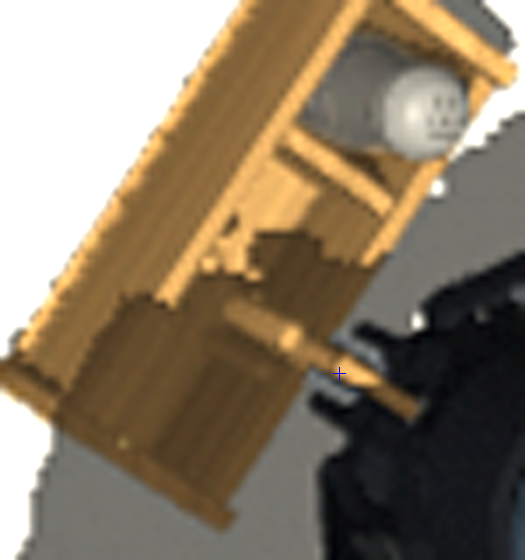

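View pics/i3o_top.png

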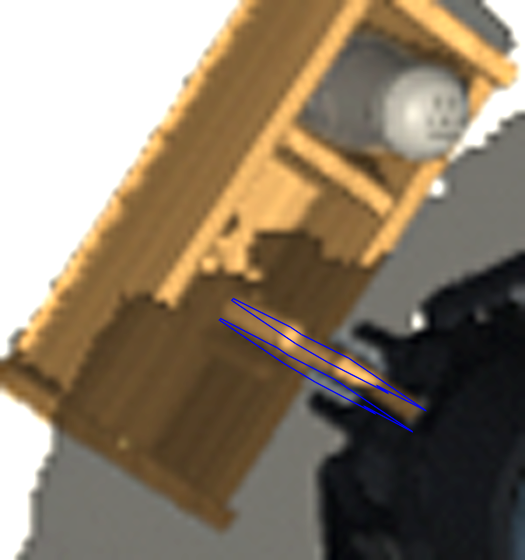

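View pics/i3o_scene.png

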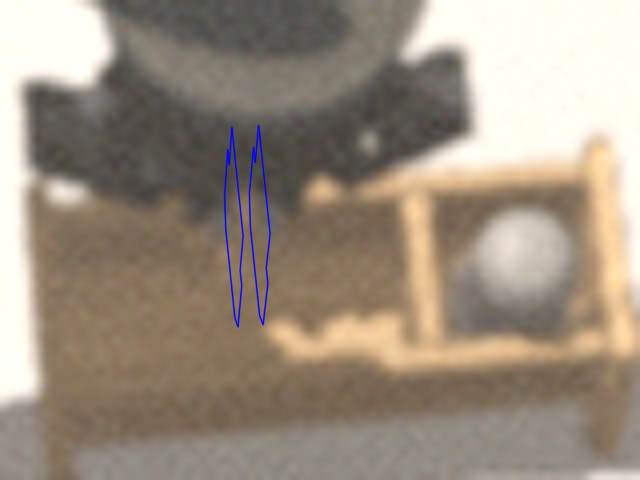

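Request:
send_rows --steps '[0,-1.2,5,0,0,0,0,-1.2,10,0,0,0,0,-1.2,15,0,0,0,0,-1.2,20,0,0,0,0,-1.2,24,0,0,0,0,-1.2,28,0,0,0,0,-1.2,28,0,0,0]'

```text
time_s: 13.3
tcp_pos: [452.6, -16.3, 130.1]
tool_rot: [[0.472, 0.838, 0.273], [0.726, -0.545, 0.418], [0.499, 0.0, -0.866]]
contact_force: [-0.8, -1.5, -0.4]
grip_width: 0.083
```

```bash
python3 -c "
from h import *
look('i4',(255,170,80,60,6),(285,190,75,80,6))
print(plan(tw([0,32,118]),Rtray('y',-1)))
s=arm.read_state();print(s['contact_force']@s['tool_rot'],s['moment'])
"
```

```text
(array([ 0. , -0. ,  0.2]), array([0.02, 0.04, 0.07]))
[-1.07392758 -0.26763937  0.15946158] [-0.23873076  0.14266965 -0.01161647]
```

View pics/i4_top.png

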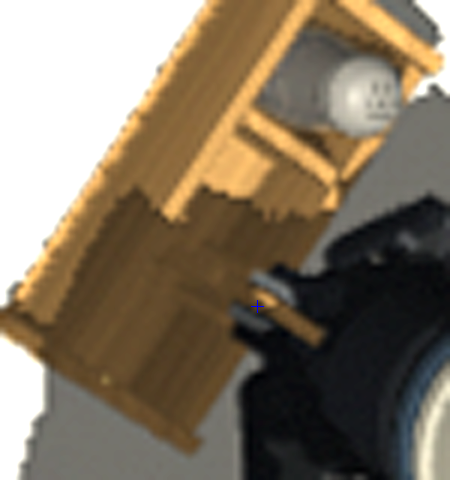

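Request:
send_rows --steps '[0,0,5,0,0,0,0,0,10,0,0,0,0,0,15,0,0,0,0,0,20,0,0,0,0,0,25,0,0,0,0,0,30,0,0,0,0,0,34,0,0,0,0,0,38,0,0,0,0,0,38,0,0,0]'

```text
time_s: 14.52
tcp_pos: [463.1, -0.5, 97.2]
tool_rot: [[0.472, 0.838, 0.273], [0.726, -0.545, 0.418], [0.499, 0.001, -0.866]]
contact_force: [-0.8, -0.7, 0.2]
grip_width: 0.084
```

```bash
python3 -c "
from h import *
print(plan(tw([0,32,73]),Rtray('y',-1)))
s=arm.read_state();print(s['contact_force']@s['tool_rot'],s['moment'])
"
```

```text
(array([0.1, 0. , 6.9]), array([0.01, 0.05, 0.06]))
[-0.77919521 -0.29924039 -0.65470176] [-0.27197354  0.13159421 -0.01337912]
```

Free so far. I'll press in small increments until it touches the floor.

Request:
send_rows --steps '[0,0,2,0,0,0,0,0,4,0,0,0,0,0,5,0,0,0,0,0,6,0,0,0,0,0,6,0,0,0]'

```text
time_s: 15.15
tcp_pos: [464.8, 1.9, 92.0]
tool_rot: [[0.472, 0.838, 0.273], [0.726, -0.545, 0.418], [0.499, 0.001, -0.866]]
contact_force: [1.2, -0.1, 0.3]
grip_width: 0.085
```

Request:
send_rows --steps '[0,0,1,0,0,0,0,0,2,0,0,0,0,0,2,0,0,0]'

```text
time_s: 15.52
tcp_pos: [465.4, 2.0, 91.9]
tool_rot: [[0.471, 0.838, 0.275], [0.727, -0.545, 0.418], [0.5, 0.003, -0.866]]
contact_force: [-19.8, -18.4, 38.3]
grip_width: 0.081
```

Request:
send_rows --steps '[0,0,-0.3,0,0,0,0,0,-0.3,0,0,0]'

```text
time_s: 15.78
tcp_pos: [465.5, 1.7, 92.3]
tool_rot: [[0.471, 0.838, 0.275], [0.727, -0.545, 0.418], [0.5, 0.003, -0.866]]
contact_force: [-0.1, 1.2, -1.1]
grip_width: 0.081
```

Request:
send_rows --steps '[0,0,0,0,0,0,0,0,0,0,0,0,0,0,0,0,0,0,0,0,0,0,0,0]' --gripper 170

```text
time_s: 16.27
tcp_pos: [465.4, 1.8, 92.2]
tool_rot: [[0.471, 0.838, 0.275], [0.727, -0.545, 0.418], [0.5, 0.003, -0.866]]
contact_force: [-0.0, 0.5, -0.3]
grip_width: 0.331
```

```bash
python3 -c "
from h import *
print(arm.read_state()['contact_force'])
look('i5',(255,170,80,60,6),(285,190,75,80,6))
"
```

```text
[-0.01311765  0.46185028 -0.29106346]
```

View pics/i5_top.png

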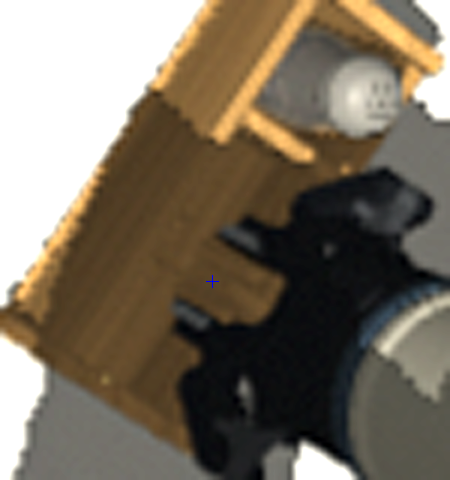

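Request:
send_rows --steps '[0,0,-5,0,0,0,0,0,-15,0,0,0,0,0,-30,0,0,0,0,0,-50,0,0,0,0,0,-75,0,0,0,0,0,-100,0,0,0,0,0,-110,0,0,0,0,0,-110,0,0,0]'

```text
time_s: 17.38
tcp_pos: [435.4, -44.7, 188.2]
tool_rot: [[0.471, 0.838, 0.277], [0.727, -0.546, 0.417], [0.5, 0.005, -0.866]]
contact_force: [0.1, 0.9, -0.2]
grip_width: 0.335
```

```bash
python3 -c "
from h import *
look('i6',(255,170,80,60,6),(285,190,75,80,6))
for n,c in(('scene',(255,170,80,60,6)),('top',(285,190,75,80,6))):
    im=cv2.imread(f'pics/raw_i6_{n}.png')
    overlay(im,n,divlines(),trayR(YAW),tw([0,31,8]),*c,f'i6o_{n}.png')
a=cv2.imread('pics/i6o_scene.png');b=cv2.imread('pics/i6o_top.png');cv2.imwrite('pics/i6o.png',np.vstack([a,cv2.copyMakeBorder(b[:235],0,0,0,30,0)]))
"
```

```text
(no output)
```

View pics/i6.png

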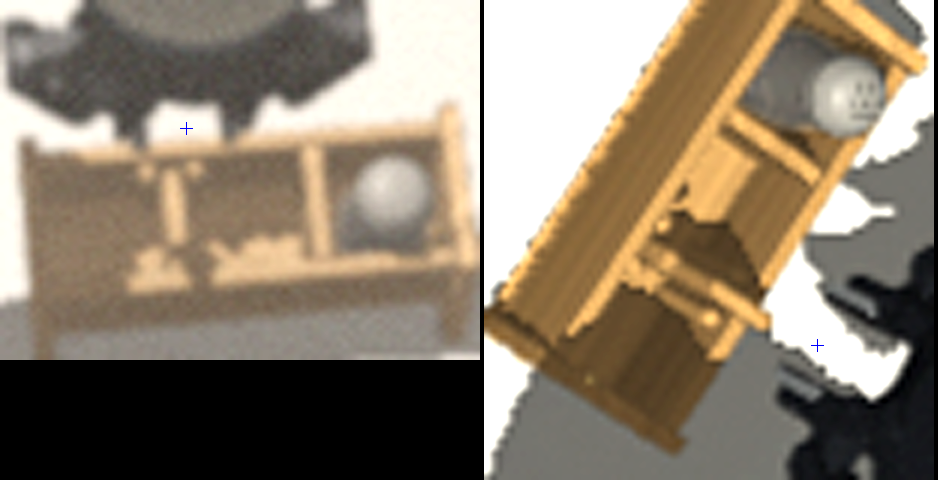

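View pics/i6o_top.png

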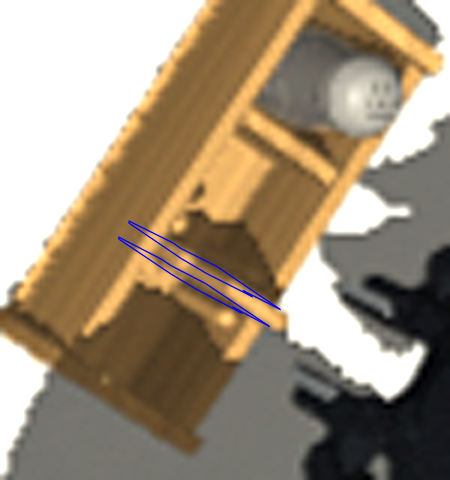

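```bash
python3 -c "
from h import *
ja=np.degrees(YAW)-180
rows([460.5,-237.8,160],Rdown(ja),12)
s=arm.read_state();print(trayR(YAW).T@(np.array([465.4,1.9,92.0])-P))
"
```

```text
[-142.4  127.   -50.4] [-23.4  -23.64  87.86] [-0.51  0.11  2.2   0.68  0.92 -0.38]
[-11.9, 10.6, -4.2, -2.0, -2.0, 7.3, -23.7, 21.2, -8.4, -3.9, -3.9, 14.6, -35.6, 31.8, -12.6, -5.8, -5.9, 22.0, -47.5, 42.3, -16.8, -7.8, -7.9, 29.3, -59.3, 52.9, -21.0, -9.8, -9.8, 36.6, -71.2, 63.5, -25.2, -11.7, -11.8, 43.9, -83.1, 74.1, -29.4, -13.6, -13.8, 51.3, -94.9, 84.7, -33.6, -15.6, -15.8, 58.6, -106.8, 95.2, -37.8, -17.6, -17.7, 65.9, -118.7, 105.8, -42.0, -19.5, -19.7, 73.2, -130.5, 116.4, -46.2, -21.4, -21.7, 80.5, -142.4, 127.0, -50.4, -23.4, -23.6, 87.9, -142.4, 127.0, -50.4, -23.4, -23.6, 87.9, -142.4, 127.0, -50.4, -23.4, -23.6, 87.9, -142.4, 127.0, -50.4, -23.4, -23.6, 87.9]
[ 0.18654902 31.43976964 73.79313033]
```

Request:
send_rows --steps '[-11.9,10.6,-4.2,-2,-2,7.3,-23.7,21.2,-8.4,-3.9,-3.9,14.6,-35.6,31.8,-12.6,-5.8,-5.9,22,-47.5,42.3,-16.8,-7.8,-7.9,29.3,-59.3,52.9,-21,-9.8,-9.8,36.6,-71.2,63.5,-25.2,-11.7,-11.8,43.9,-83.1,74.1,-29.4,-13.6,-13.8,51.3,-94.9,84.7,-33.6,-15.6,-15.8,58.6,-106.8,95.2,-37.8,-17.6,-17.7,65.9,-118.7,105.8,-42,-19.5,-19.7,73.2,-130.5,116.4,-46.2,-21.4,-21.7,80.5,-142.4,127,-50.4,-23.4,-23.6,87.9,-142.4,127,-50.4,-23.4,-23.6,87.9,-142.4,127,-50.4,-23.4,-23.6,87.9,-142.4,127,-50.4,-23.4,-23.6,87.9]' --gripper 40

```text
time_s: 19.35
tcp_pos: [460.1, -237.2, 159.8]
tool_rot: [[0.838, -0.545, 0.0], [-0.545, -0.838, 0.001], [-0.0, -0.001, -1.0]]
contact_force: [0.8, -0.4, -0.3]
grip_width: 0.844
```

```bash
python3 -c "
from h import *
look('j1',(310,210,90,110,5),(380,180,100,100,4))
rows([460.5,-237.8,68],Rdown(np.degrees(YAW)-180),5)
"
```

```text
[ 0.4  0.2 92.1] [-0.04 -0.02  0.02] [-0.48  0.27  1.93  0.    0.94  1.67]
[0.1, 0.0, 18.4, -0.0, -0.0, 0.0, 0.2, 0.1, 36.8, -0.0, -0.0, 0.0, 0.2, 0.1, 55.3, -0.0, -0.0, 0.0, 0.3, 0.2, 73.7, -0.0, -0.0, 0.0, 0.4, 0.2, 92.1, -0.0, -0.0, 0.0, 0.4, 0.2, 92.1, -0.0, -0.0, 0.0, 0.4, 0.2, 92.1, -0.0, -0.0, 0.0, 0.4, 0.2, 92.1, -0.0, -0.0, 0.0]
```

View pics/j1.png

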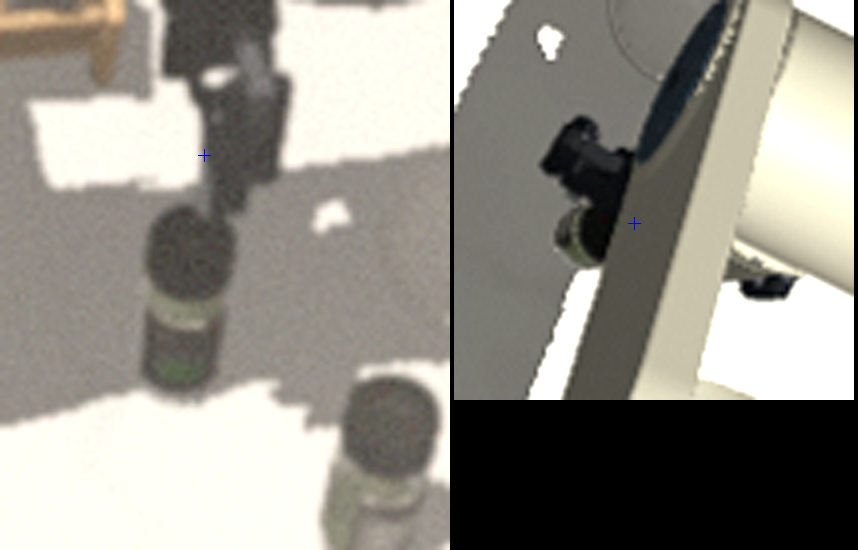

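Request:
send_rows --steps '[0.4,0.2,15,0,0,0,0.4,0.2,30,0,0,0,0.4,0.2,42,0,0,0,0.4,0.2,54,0,0,0,0.4,0.2,65,0,0,0,0.4,0.2,75,0,0,0,0.4,0.2,85,0,0,0,0.4,0.2,92,0,0,0,0.4,0.2,92,0,0,0,0.4,0.2,92,0,0,0]'

```text
time_s: 20.7
tcp_pos: [460.7, -237.9, 68.3]
tool_rot: [[0.838, -0.546, 0.001], [-0.546, -0.838, 0.0], [0.001, -0.001, -1.0]]
contact_force: [-0.2, 1.3, -0.4]
grip_width: 0.842
```

```bash
python3 -c "
from h import *
look('j2',(310,210,90,110,5),(380,180,100,100,4))
print(plan([460.5,-237.8,68],Rdown(np.degrees(YAW)-180)))
"
```

```text
(array([-0.3,  0.1,  0.4]), array([-0.05, -0.06,  0.02]))
```

View pics/j2.png

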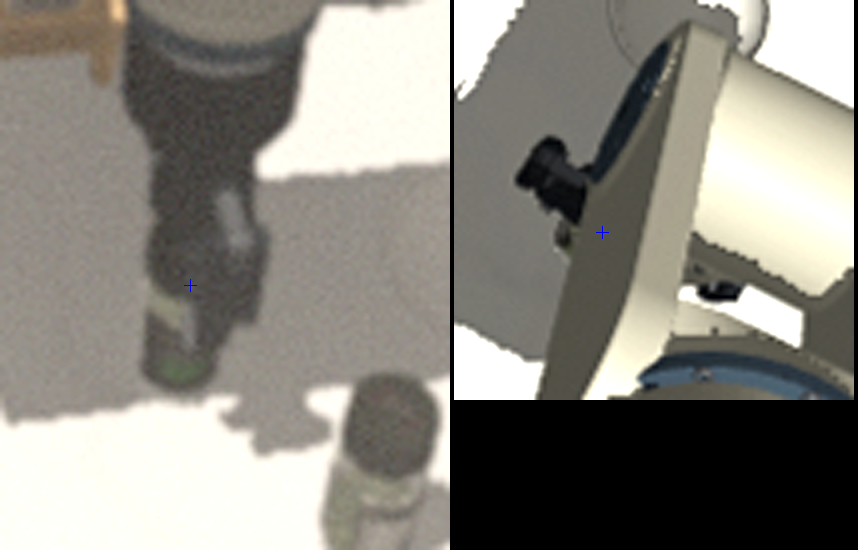

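Request:
send_rows --steps '[0,0,0,0,0,0,0,0,0,0,0,0,0,0,0,0,0,0,0,0,0,0,0,0,0,0,0,0,0,0,0,0,0,0,0,0]' --gripper 255

```text
time_s: 21.55
tcp_pos: [461.0, -238.3, 68.9]
tool_rot: [[0.838, -0.546, 0.002], [-0.546, -0.838, -0.0], [0.002, -0.001, -1.0]]
contact_force: [-1.5, -0.9, 5.9]
grip_width: 0.46
```

Request:
send_rows --steps '[0,0,-8,0,0,0,0,0,-20,0,0,0,0,0,-40,0,0,0,0,0,-65,0,0,0,0,0,-95,0,0,0,0,0,-125,0,0,0,0,0,-140,0,0,0,0,0,-140,0,0,0,0,0,-140,0,0,0]'

```text
time_s: 22.68
tcp_pos: [460.1, -237.9, 207.9]
tool_rot: [[0.838, -0.546, 0.0], [-0.546, -0.838, 0.0], [0.0, -0.0, -1.0]]
contact_force: [-0.5, -1.1, -1.4]
grip_width: 0.462
```

```bash
python3 -c "
from h import *
look('j3',(310,150,90,110,5),(380,180,100,100,4))
rows(tw([0,62,195]),Rtray('x',-1),13)
"
```

```text
[-157. -143.   11.] [2.998e+01 2.000e-02 1.000e-02] [-0.48  0.21  1.88  0.    1.04  1.67]
[-12.1, -11.0, 0.8, 2.3, 0.0, 0.0, -24.2, -22.0, 1.7, 4.6, 0.0, 0.0, -36.2, -33.0, 2.5, 6.9, 0.0, 0.0, -48.3, -44.0, 3.4, 9.2, 0.0, 0.0, -60.4, -55.0, 4.2, 11.5, 0.0, 0.0, -72.5, -66.0, 5.1, 13.8, 0.0, 0.0, -84.5, -77.0, 5.9, 16.1, 0.0, 0.0, -96.6, -88.0, 6.8, 18.4, 0.0, 0.0, -108.7, -99.0, 7.6, 20.8, 0.0, 0.0, -120.8, -110.0, 8.5, 23.1, 0.0, 0.0, -132.8, -121.0, 9.3, 25.4, 0.0, 0.0, -144.9, -132.0, 10.2, 27.7, 0.0, 0.0, -157.0, -143.0, 11.0, 30.0, 0.0, 0.0, -157.0, -143.0, 11.0, 30.0, 0.0, 0.0, -157.0, -143.0, 11.0, 30.0, 0.0, 0.0, -157.0, -143.0, 11.0, 30.0, 0.0, 0.0]
```

View pics/j3.png

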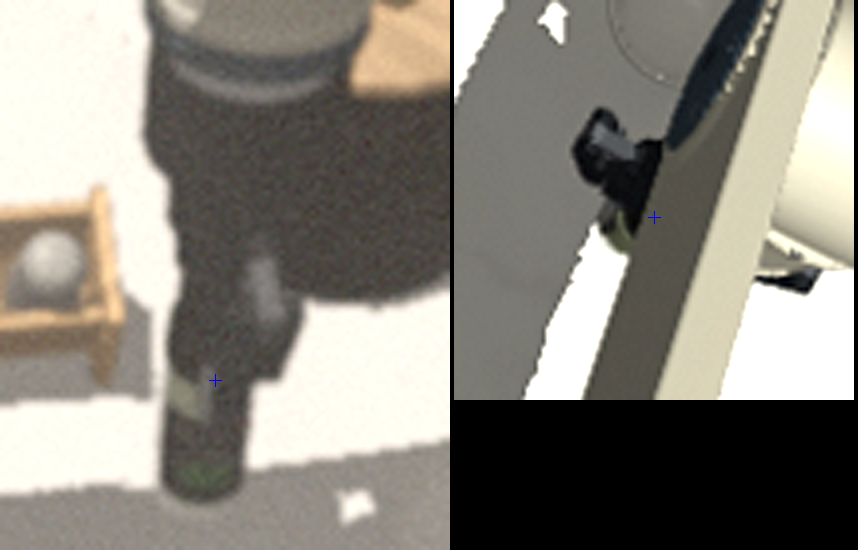

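Request:
send_rows --steps '[-12.1,-11,-5,2.3,0,0,-24.2,-22,-8,4.6,0,0,-36.2,-33,-10,6.9,0,0,-48.3,-44,-10,9.2,0,0,-60.4,-55,-10,11.5,0,0,-72.5,-66,-9,13.8,0,0,-84.5,-77,-7,16.1,0,0,-96.6,-88,-5,18.4,0,0,-108.7,-99,-3,20.8,0,0,-120.8,-110,0,23.1,0,0,-132.8,-121,4,25.4,0,0,-144.9,-132,8,27.7,0,0,-157,-143,11,30,0,0,-157,-143,11,30,0,0,-157,-143,11,30,0,0,-157,-143,11,30,0,0]'

```text
time_s: 24.78
tcp_pos: [407.1, -32.8, 197.0]
tool_rot: [[0.838, -0.473, 0.273], [-0.546, -0.726, 0.419], [0.0, -0.5, -0.866]]
contact_force: [0.7, -0.6, -1.7]
grip_width: 0.461
```

```bash
cat >> h.py <<'E'
_a=np.linspace(0,2*np.pi,25)
def jarlines():
    L=[]
    for z in(0,105):
        Q=[(20.5*np.cos(t),20.5*np.sin(t),z) for t in _a];L+=[(Q[i],Q[i+1]) for i in range(24)]
    return L
E
python3 -c "
from h import *
sc=(250,150,90,90,6);tc=(285,180,85,90,6)
look('k1',sc,tc)
print(plan(tw([0,62,195]),Rtray('x',-1)),arm.read_state()['joint_pos'].round(2))
s=arm.read_state();R=s['tool_rot'];F=np.c_[R[:,0],-R[:,1],-R[:,2]];o=s['tcp_pos']+R[:,2]*68
for n,c in(('scene',sc),('top',tc)):
    overlay(cv2.imread(f'pics/raw_k1_{n}.png'),n,jarlines(),F,o,*c,f'k1o_{n}.png')
cv2.imwrite('pics/k1o.png',np.hstack([cv2.imread('pics/k1o_scene.png'),cv2.imread('pics/k1o_top.png')]))
"
```

```text
(array([-0.5, -0. ,  0.2]), array([-0.01, -0.  ,  0.03])) [-0.52  0.04  2.24  0.67  0.94  1.21]
```

View pics/k1o.png

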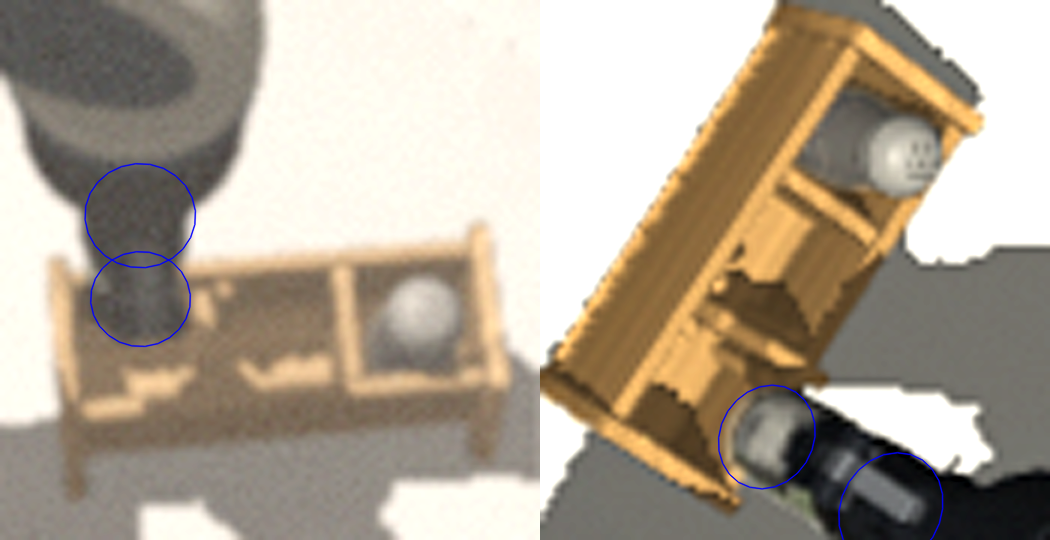

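Request:
send_rows --steps '[-0.5,0,10,0,0,0,-0.5,0,22,0,0,0,-0.5,0,34,0,0,0,-0.5,0,44,0,0,0,-0.5,0,50,0,0,0,-0.5,0,56,0,0,0,-0.5,0,62,0,0,0,-0.5,0,66,0,0,0,-0.5,0,70,0,0,0,-0.5,0,70,0,0,0]'

```text
time_s: 26.12
tcp_pos: [425.6, -3.0, 136.2]
tool_rot: [[0.838, -0.473, 0.273], [-0.546, -0.726, 0.419], [-0.0, -0.5, -0.866]]
contact_force: [-0.4, -0.8, -2.1]
grip_width: 0.466
```

```bash
python3 -c "
from h import *
sc=(250,150,90,90,6);tc=(285,180,85,90,6)
look('k2',sc,tc)
print(plan(tw([0,62,125]),Rtray('x',-1)),arm.read_state()['contact_force'])
"
```

```text
(array([-0.1, -0. ,  0.2]), array([-0.01, -0.  ,  0.03])) [ 0.70057509  0.16700418 -1.42592207]
```

View pics/k2.png

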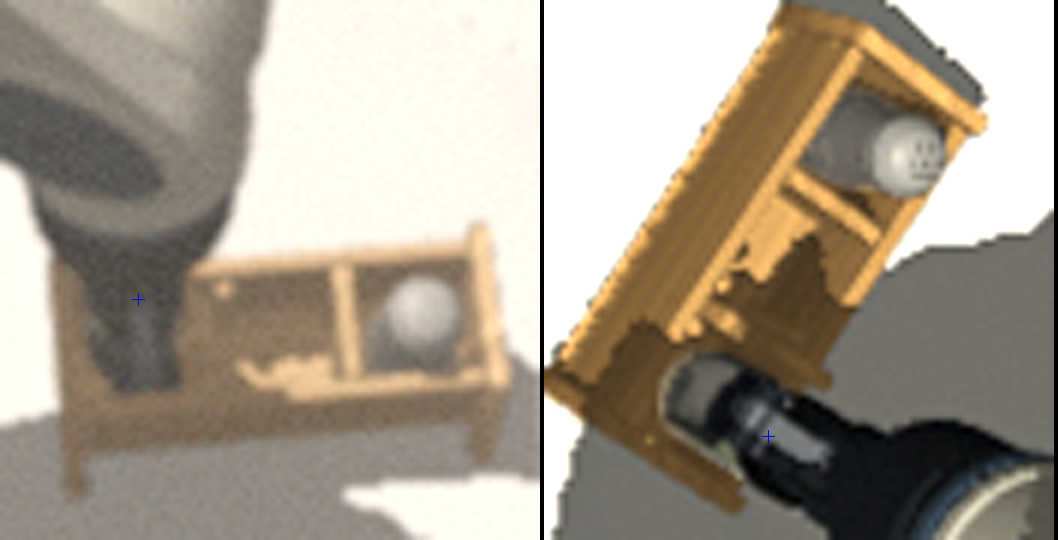

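Request:
send_rows --steps '[0,0,5,0,0,0,0,0,10,0,0,0,0,0,15,0,0,0,0,0,20,0,0,0,0,0,25,0,0,0,0,0,30,0,0,0,0,0,35,0,0,0,0,0,39,0,0,0,0,0,43,0,0,0,0,0,43,0,0,0]'

```text
time_s: 27.48
tcp_pos: [437.3, 15.1, 98.9]
tool_rot: [[0.838, -0.473, 0.273], [-0.546, -0.726, 0.419], [-0.0, -0.5, -0.866]]
contact_force: [-0.7, 0.3, -1.5]
grip_width: 0.465
```

Request:
send_rows --steps '[0,0,1,0,0,0,0,0,2,0,0,0,0,0,2,0,0,0]'

```text
time_s: 27.85
tcp_pos: [437.9, 15.9, 97.2]
tool_rot: [[0.838, -0.473, 0.273], [-0.546, -0.726, 0.419], [-0.0, -0.5, -0.866]]
contact_force: [-0.8, 0.3, -2.0]
grip_width: 0.461
```

Request:
send_rows --steps '[0,0,0.8,0,0,0,0,0,1.2,0,0,0,0,0,1.2,0,0,0]'

```text
time_s: 28.22
tcp_pos: [438.2, 16.4, 96.2]
tool_rot: [[0.838, -0.473, 0.273], [-0.546, -0.726, 0.419], [-0.0, -0.5, -0.866]]
contact_force: [0.7, 0.6, -1.6]
grip_width: 0.463
```

Request:
send_rows --steps '[0,0,0.4,0,0,0,0,0,0.8,0,0,0,0,0,0.8,0,0,0]'

```text
time_s: 28.6
tcp_pos: [438.4, 16.8, 95.5]
tool_rot: [[0.838, -0.473, 0.273], [-0.546, -0.726, 0.419], [-0.0, -0.5, -0.866]]
contact_force: [-0.1, -0.8, -2.0]
grip_width: 0.462
```

Request:
send_rows --steps '[0,0,0.3,0,0,0,0,0,0.6,0,0,0,0,0,0.6,0,0,0]'

```text
time_s: 28.98
tcp_pos: [438.7, 16.8, 95.3]
tool_rot: [[0.838, -0.472, 0.273], [-0.546, -0.726, 0.419], [0.001, -0.5, -0.866]]
contact_force: [-5.5, -4.9, 8.3]
grip_width: 0.462
```

Request:
send_rows --steps '[0,0,0.3,0,0,0,0,0,0.5,0,0,0,0,0,0.5,0,0,0]'

```text
time_s: 29.35
tcp_pos: [438.7, 16.7, 95.2]
tool_rot: [[0.838, -0.472, 0.274], [-0.546, -0.726, 0.419], [0.001, -0.5, -0.866]]
contact_force: [-7.2, -7.5, 10.7]
grip_width: 0.461
```

Request:
send_rows --steps '[0,0,0,0,0,0,0,0,0,0,0,0]'

```text
time_s: 29.6
tcp_pos: [438.8, 16.6, 95.3]
tool_rot: [[0.838, -0.472, 0.274], [-0.546, -0.726, 0.419], [0.001, -0.5, -0.866]]
contact_force: [-1.9, -2.7, 3.1]
grip_width: 0.461
```

Request:
send_rows --steps '[0,0,0,0,0,0,0,0,0,0,0,0,0,0,0,0,0,0,0,0,0,0,0,0]' --gripper 50

```text
time_s: 30.1
tcp_pos: [438.8, 16.7, 95.3]
tool_rot: [[0.838, -0.472, 0.274], [-0.545, -0.726, 0.419], [0.001, -0.5, -0.866]]
contact_force: [-0.1, -0.3, -0.2]
grip_width: 0.807
```

Request:
send_rows --steps '[0,0,-5,0,0,0,0,0,-12,0,0,0,0,0,-22,0,0,0,0,0,-35,0,0,0,0,0,-55,0,0,0,0,0,-80,0,0,0,0,0,-105,0,0,0,0,0,-125,0,0,0,0,0,-125,0,0,0,0,0,-125,0,0,0]'

```text
time_s: 31.35
tcp_pos: [404.4, -35.6, 203.3]
tool_rot: [[0.838, -0.472, 0.274], [-0.546, -0.726, 0.418], [0.001, -0.5, -0.866]]
contact_force: [-0.2, 0.3, 0.1]
grip_width: 0.806
```

```bash
python3 -c "
from h import *
sc=(250,150,90,90,6);tc=(285,180,85,90,6)
look('k3',sc,tc)
rows([459.5,-360,165],Rdown(np.degrees(YAW)-180),14)
"
```

```text
[223.4 228.6 -88.2] [-30.01   0.     0.06] [-0.53  0.03  2.24  0.66  0.96  1.21]
[16.0, 16.3, -6.3, -2.1, 0.0, 0.0, 31.9, 32.7, -12.6, -4.3, 0.0, 0.0, 47.9, 49.0, -18.9, -6.4, 0.0, 0.0, 63.8, 65.3, -25.2, -8.6, 0.0, 0.0, 79.8, 81.6, -31.5, -10.7, 0.0, 0.0, 95.7, 98.0, -37.8, -12.9, 0.0, 0.0, 111.7, 114.3, -44.1, -15.0, 0.0, 0.0, 127.7, 130.6, -50.4, -17.1, 0.0, 0.0, 143.6, 147.0, -56.7, -19.3, 0.0, 0.0, 159.6, 163.3, -63.0, -21.4, 0.0, 0.0, 175.5, 179.6, -69.3, -23.6, 0.0, 0.0, 191.5, 195.9, -75.6, -25.7, 0.0, 0.1, 207.4, 212.3, -81.9, -27.9, 0.0, 0.1, 223.4, 228.6, -88.2, -30.0, 0.0, 0.1, 223.4, 228.6, -88.2, -30.0, 0.0, 0.1, 223.4, 228.6, -88.2, -30.0, 0.0, 0.1, 223.4, 228.6, -88.2, -30.0, 0.0, 0.1]
```

View pics/k3.png

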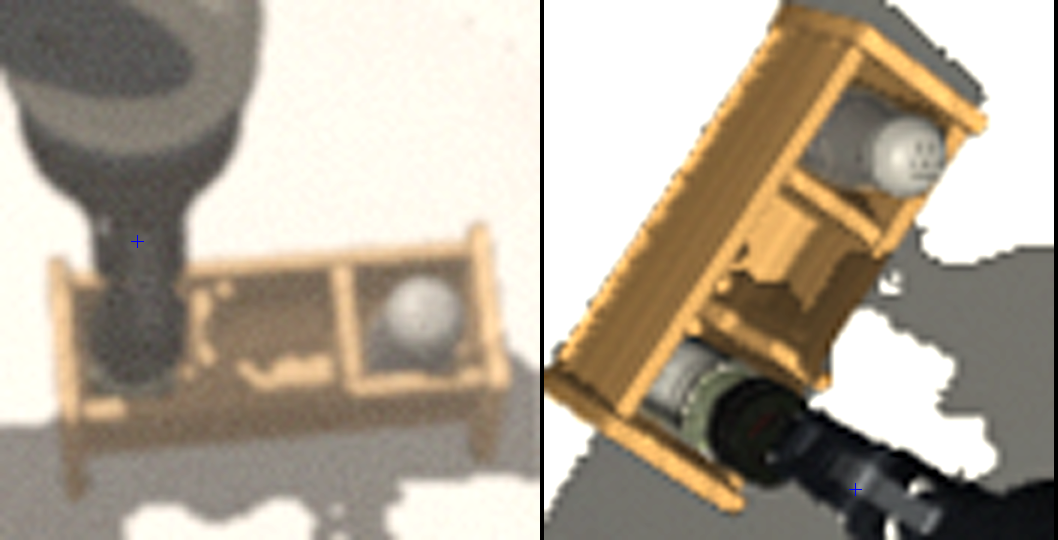

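Request:
send_rows --steps '[16,16.3,-12,-2.1,0,0,31.9,32.7,-22,-4.3,0,0,47.9,49,-30,-6.4,0,0,63.8,65.3,-37,-8.6,0,0,79.8,81.6,-44,-10.7,0,0,95.7,98,-50,-12.9,0,0,111.7,114.3,-56,-15,0,0,127.7,130.6,-62,-17.1,0,0,143.6,147,-68,-19.3,0,0,159.6,163.3,-73,-21.4,0,0,175.5,179.6,-78,-23.6,0,0,191.5,195.9,-82,-25.7,0,0,207.4,212.3,-85,-27.9,0,0,223.4,228.6,-88,-30,0,0,223.4,228.6,-88,-30,0,0,223.4,228.6,-88,-30,0,0,223.4,228.6,-88,-30,0,0]' --gripper 40

```text
time_s: 33.58
tcp_pos: [459.3, -359.2, 164.8]
tool_rot: [[0.838, -0.545, 0.0], [-0.545, -0.838, 0.001], [-0.0, -0.001, -1.0]]
contact_force: [-0.1, 0.4, 0.1]
grip_width: 0.843
```

```bash
python3 -c "
from h import *
look('l1',(330,210,90,120,5),(410,180,100,100,4))
rows([459.5,-360,68],Rdown(np.degrees(YAW)-180),5)
"
```

```text
[ 0.3  0.4 97. ] [-0.03 -0.01  0.06] [-0.67  0.36  1.79  0.    1.    1.48]
[0.1, 0.1, 19.4, -0.0, -0.0, 0.0, 0.1, 0.2, 38.8, -0.0, -0.0, 0.0, 0.2, 0.2, 58.2, -0.0, -0.0, 0.0, 0.2, 0.3, 77.6, -0.0, -0.0, 0.0, 0.3, 0.4, 97.0, -0.0, -0.0, 0.1, 0.3, 0.4, 97.0, -0.0, -0.0, 0.1, 0.3, 0.4, 97.0, -0.0, -0.0, 0.1, 0.3, 0.4, 97.0, -0.0, -0.0, 0.1]
```

View pics/l1.png

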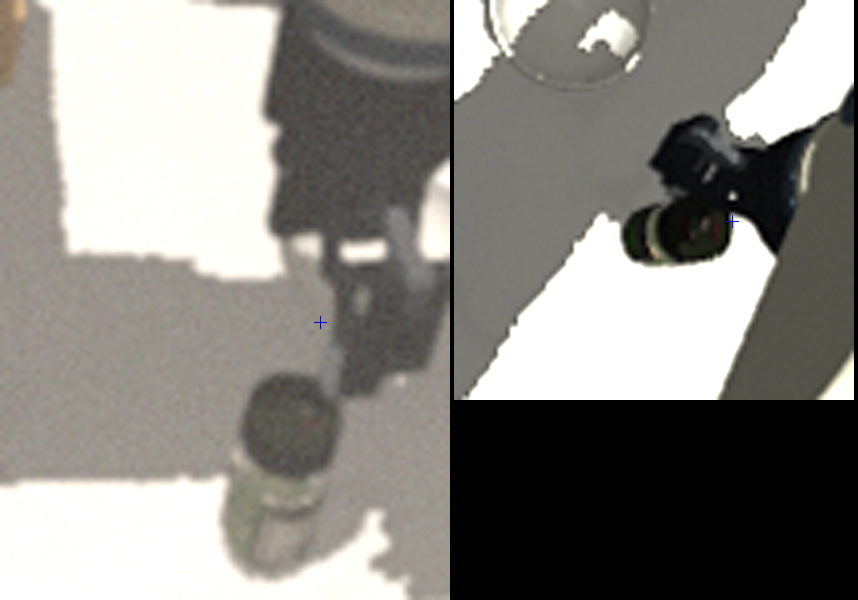

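Request:
send_rows --steps '[0.3,0.4,15,0,0,0,0.3,0.4,30,0,0,0,0.3,0.4,43,0,0,0,0.3,0.4,55,0,0,0,0.3,0.4,67,0,0,0,0.3,0.4,78,0,0,0,0.3,0.4,89,0,0,0,0.3,0.4,97,0,0,0,0.3,0.4,97,0,0,0,0.3,0.4,97,0,0,0]'

```text
time_s: 34.92
tcp_pos: [459.7, -360.1, 68.3]
tool_rot: [[0.838, -0.545, 0.001], [-0.545, -0.838, -0.0], [0.001, -0.0, -1.0]]
contact_force: [-0.1, 0.3, 0.9]
grip_width: 0.839
```

```bash
python3 -c "
from h import *
look('l2',(330,210,90,120,5),(410,180,100,100,4))
print(plan([459.5,-360,68],Rdown(np.degrees(YAW)-180)))
"
```

```text
(array([-0.3, -0. ,  0.5]), array([-0.02, -0.06,  0.06]))
```

View pics/l2.png

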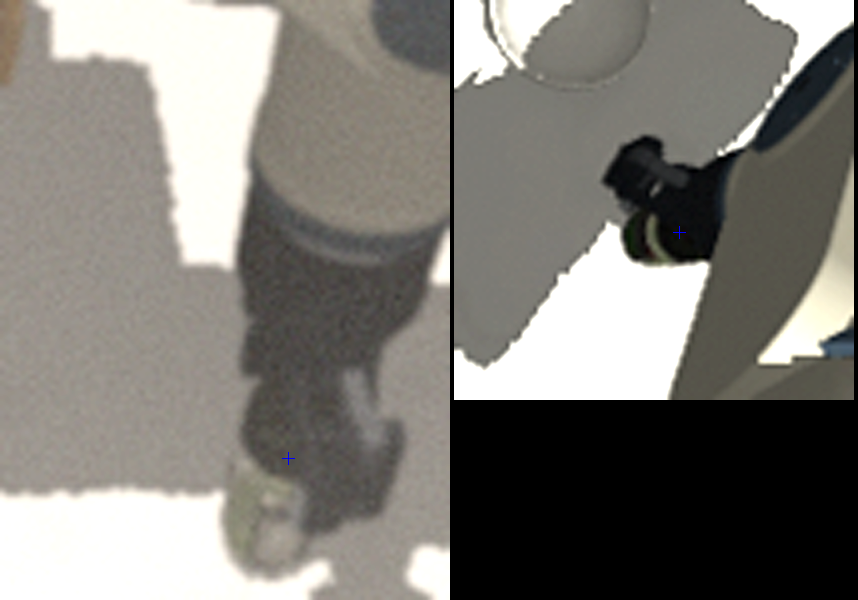

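Request:
send_rows --steps '[0,0,0,0,0,0,0,0,0,0,0,0,0,0,0,0,0,0,0,0,0,0,0,0,0,0,0,0,0,0,0,0,0,0,0,0]' --gripper 255

```text
time_s: 35.78
tcp_pos: [460.0, -360.6, 69.0]
tool_rot: [[0.838, -0.545, 0.002], [-0.545, -0.838, -0.001], [0.002, -0.0, -1.0]]
contact_force: [-1.9, -1.2, 5.6]
grip_width: 0.464
```

Request:
send_rows --steps '[0,0,-8,0,0,0,0,0,-20,0,0,0,0,0,-40,0,0,0,0,0,-65,0,0,0,0,0,-95,0,0,0,0,0,-125,0,0,0,0,0,-150,0,0,0,0,0,-150,0,0,0,0,0,-150,0,0,0]'

```text
time_s: 36.9
tcp_pos: [459.3, -360.0, 218.5]
tool_rot: [[0.838, -0.545, 0.001], [-0.545, -0.838, -0.0], [0.001, -0.0, -1.0]]
contact_force: [0.0, -0.1, -1.7]
grip_width: 0.463
```

```bash
python3 -c "
from h import *
look('l3',(330,150,90,110,5),(410,180,100,100,4))
rows(tw([0,0,215]),Rtray('x',-1),15)
"
```

```text
[-160.6 -236.     3.7] [29.98  0.03  0.06] [-0.67  0.3   1.74  0.    1.1   1.48]
[-10.7, -15.7, 0.2, 2.0, 0.0, 0.0, -21.4, -31.5, 0.5, 4.0, 0.0, 0.0, -32.1, -47.2, 0.7, 6.0, 0.0, 0.0, -42.8, -62.9, 1.0, 8.0, 0.0, 0.0, -53.5, -78.7, 1.2, 10.0, 0.0, 0.0, -64.2, -94.4, 1.5, 12.0, 0.0, 0.0, -74.9, -110.1, 1.7, 14.0, 0.0, 0.0, -85.7, -125.9, 2.0, 16.0, 0.0, 0.0, -96.4, -141.6, 2.2, 18.0, 0.0, 0.0, -107.1, -157.3, 2.5, 20.0, 0.0, 0.0, -117.8, -173.1, 2.7, 22.0, 0.0, 0.0, -128.5, -188.8, 3.0, 24.0, 0.0, 0.0, -139.2, -204.5, 3.2, 26.0, 0.0, 0.1, -149.9, -220.3, 3.5, 28.0, 0.0, 0.1, -160.6, -236.0, 3.7, 30.0, 0.0, 0.1, -160.6, -236.0, 3.7, 30.0, 0.0, 0.1, -160.6, -236.0, 3.7, 30.0, 0.0, 0.1, -160.6, -236.0, 3.7, 30.0, 0.0, 0.1]
```

View pics/l3.png

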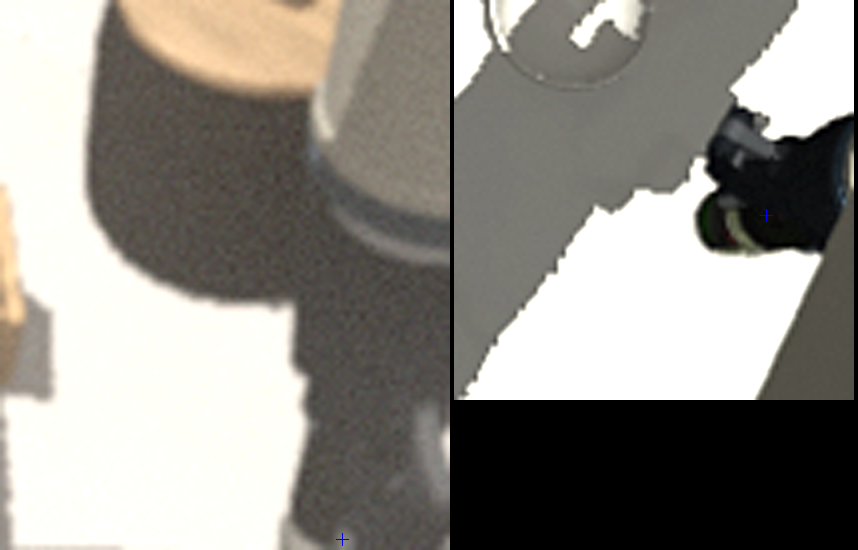

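Request:
send_rows --steps '[-10.7,-15.7,-2,2,0,0,-21.4,-31.5,-4,4,0,0,-32.1,-47.2,-5,6,0,0,-42.8,-62.9,-6,8,0,0,-53.5,-78.7,-7,10,0,0,-64.2,-94.4,-7,12,0,0,-74.9,-110.1,-7,14,0,0,-85.7,-125.9,-6,16,0,0,-96.4,-141.6,-5,18,0,0,-107.1,-157.3,-4,20,0,0,-117.8,-173.1,-3,22,0,0,-128.5,-188.8,-1,24,0,0,-139.2,-204.5,1,26,0,0,-149.9,-220.3,3,28,0,0,-160.6,-236,3.7,30,0,0,-160.6,-236,3.7,30,0,0,-160.6,-236,3.7,30,0,0,-160.6,-236,3.7,30,0,0]'

```text
time_s: 39.25
tcp_pos: [453.4, -75.1, 214.3]
tool_rot: [[0.838, -0.472, 0.273], [-0.545, -0.726, 0.419], [0.0, -0.5, -0.866]]
contact_force: [0.1, -0.3, -0.6]
grip_width: 0.462
```

```bash
python3 -c "
from h import *
sc=(250,140,90,90,6);tc=(285,180,85,90,6)
look('m1',sc,tc)
print(plan(tw([0,0,150]),Rtray('x',-1)),arm.read_state()['joint_pos'].round(2))
s=arm.read_state();R=s['tool_rot'];F=np.c_[R[:,0],-R[:,1],-R[:,2]];o=s['tcp_pos']+R[:,2]*69
for n,c in(('scene',sc),('top',tc)):
    overlay(cv2.imread(f'pics/raw_m1_{n}.png'),n,jarlines(),F,o,*c,f'm1o_{n}.png')
cv2.imwrite('pics/m1o.png',np.hstack([cv2.imread('pics/m1o_scene.png'),cv2.imread('pics/m1o_top.png')]))
"
```

```text
(array([-0.4, -0.1, 65.2]), array([0.  , 0.02, 0.05])) [-0.55  0.11  2.11  0.63  1.    1.23]
```

View pics/m1o.png

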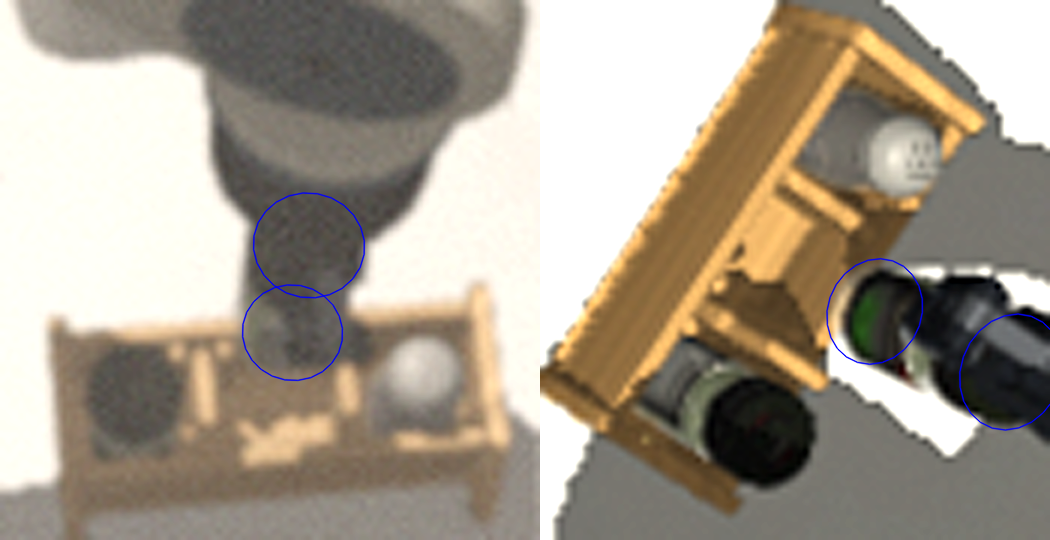

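Request:
send_rows --steps '[-0.4,0,12,0,0,0,-0.4,0,26,0,0,0,-0.4,0,40,0,0,0,-0.4,0,52,0,0,0,-0.4,0,62,0,0,0,-0.4,0,69,0,0,0,-0.4,0,75,0,0,0,-0.4,0,80,0,0,0,-0.4,0,85,0,0,0,-0.4,0,90,0,0,0,-0.4,0,90,0,0,0]'

```text
time_s: 40.72
tcp_pos: [477.5, -36.9, 136.1]
tool_rot: [[0.838, -0.472, 0.272], [-0.545, -0.726, 0.419], [-0.0, -0.5, -0.866]]
contact_force: [0.6, 0.2, -1.5]
grip_width: 0.464
```

```bash
python3 -c "
from h import *
sc=(250,140,90,90,6);tc=(285,180,85,90,6)
look('m2',sc,tc)
print(plan(tw([0,0,125]),Rtray('x',-1)),arm.read_state()['contact_force'])
"
```

```text
(array([-0. , -0.1,  0.2]), array([0.  , 0.02, 0.05])) [ 0.32392358  0.41013429 -0.87854776]
```

View pics/m2.png

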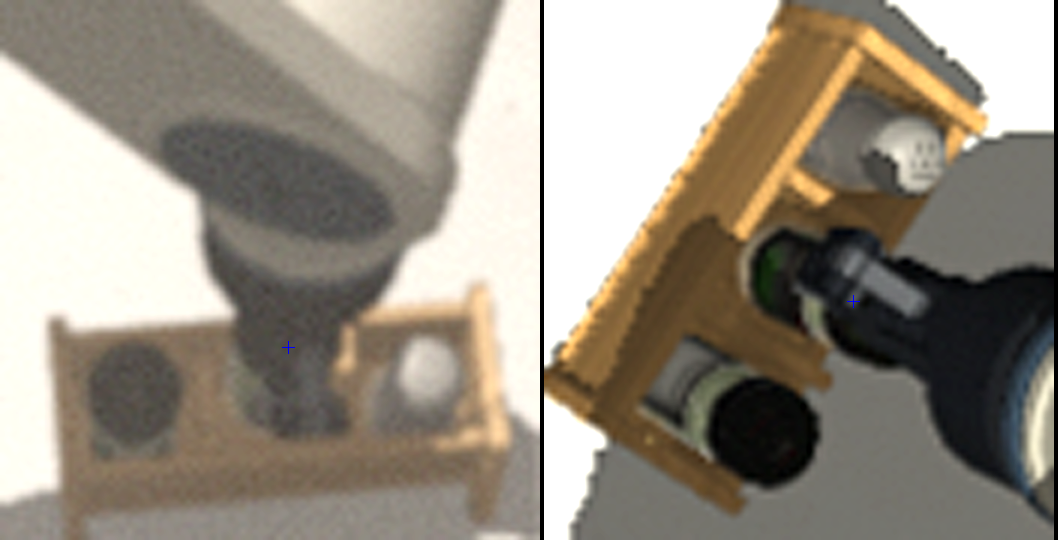

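Request:
send_rows --steps '[0,0,5,0,0,0,0,0,10,0,0,0,0,0,15,0,0,0,0,0,20,0,0,0,0,0,25,0,0,0,0,0,30,0,0,0,0,0,35,0,0,0,0,0,39,0,0,0,0,0,43,0,0,0,0,0,43,0,0,0]'

```text
time_s: 42.08
tcp_pos: [489.2, -18.8, 98.9]
tool_rot: [[0.838, -0.472, 0.272], [-0.545, -0.726, 0.419], [-0.0, -0.5, -0.866]]
contact_force: [-0.2, -1.0, -0.1]
grip_width: 0.464
```

Request:
send_rows --steps '[0,0,1,0,0,0,0,0,2,0,0,0,0,0,2.5,0,0,0,0,0,2.5,0,0,0]'

```text
time_s: 42.58
tcp_pos: [489.9, -17.8, 96.7]
tool_rot: [[0.838, -0.472, 0.272], [-0.545, -0.726, 0.419], [-0.0, -0.5, -0.866]]
contact_force: [-0.6, 0.9, -1.9]
grip_width: 0.462
```

Request:
send_rows --steps '[0,0,0.5,0,0,0,0,0,0.8,0,0,0,0,0,0.8,0,0,0]'

```text
time_s: 42.95
tcp_pos: [490.1, -17.5, 96.0]
tool_rot: [[0.838, -0.472, 0.272], [-0.545, -0.726, 0.419], [-0.0, -0.5, -0.866]]
contact_force: [0.1, -0.2, -1.3]
grip_width: 0.464
```

Request:
send_rows --steps '[0,0,0.4,0,0,0,0,0,0.7,0,0,0,0,0,0.7,0,0,0]'

```text
time_s: 43.32
tcp_pos: [490.3, -17.2, 95.5]
tool_rot: [[0.838, -0.472, 0.273], [-0.545, -0.726, 0.419], [-0.0, -0.5, -0.866]]
contact_force: [-1.6, -1.2, 0.4]
grip_width: 0.465
```

Request:
send_rows --steps '[0,0,0.3,0,0,0,0,0,0.6,0,0,0,0,0,0.6,0,0,0]'

```text
time_s: 43.7
tcp_pos: [490.5, -17.3, 95.4]
tool_rot: [[0.838, -0.472, 0.273], [-0.545, -0.726, 0.419], [0.001, -0.5, -0.866]]
contact_force: [-7.8, -6.3, 10.8]
grip_width: 0.463
```

On the floor at the same depth as the first jar. Release and retreat.

Request:
send_rows --steps '[0,0,0,0,0,0,0,0,0,0,0,0]'

```text
time_s: 43.95
tcp_pos: [490.6, -17.3, 95.5]
tool_rot: [[0.838, -0.472, 0.273], [-0.545, -0.726, 0.419], [0.001, -0.5, -0.866]]
contact_force: [-2.8, -2.0, 4.4]
grip_width: 0.463
```

Request:
send_rows --steps '[0,0,0,0,0,0,0,0,0,0,0,0,0,0,0,0,0,0,0,0,0,0,0,0]' --gripper 50

```text
time_s: 44.45
tcp_pos: [490.6, -17.3, 95.4]
tool_rot: [[0.838, -0.472, 0.273], [-0.545, -0.726, 0.419], [0.001, -0.5, -0.866]]
contact_force: [-0.1, 0.5, 0.3]
grip_width: 0.801
```

Request:
send_rows --steps '[0,0,-5,0,0,0,0,0,-12,0,0,0,0,0,-22,0,0,0,0,0,-35,0,0,0,0,0,-55,0,0,0,0,0,-80,0,0,0,0,0,-105,0,0,0,0,0,-130,0,0,0,0,0,-155,0,0,0,0,0,-180,0,0,0,0,0,-205,0,0,0,0,0,-205,0,0,0]'

```text
time_s: 45.95
tcp_pos: [434.9, -104.5, 274.7]
tool_rot: [[0.837, -0.472, 0.276], [-0.546, -0.727, 0.416], [0.004, -0.5, -0.866]]
contact_force: [0.5, 0.5, -0.9]
grip_width: 0.801
```

```bash
python3 -c "
from h import *
sc=(250,160,90,80,6);tc=(285,175,85,90,6)
look('n1',sc,tc)
for n,c in(('scene',sc),('top',tc)):
    im=cv2.imread(f'pics/raw_n1_{n}.png')
    overlay(im,n,[(tuple(np.add(a,(0,y,0))),tuple(np.add(b,(0,y,0)))) for y in(62,0) for a,b in jarlines()]+[(tuple(np.add(a,(0,31,0))),tuple(np.add(b,(0,31,0)))) for a,b in divlines()],trayR(YAW),tw([0,0,8]),*c,f'n1o_{n}.png')
a=cv2.imread('pics/n1o_scene.png');b=cv2.imread('pics/n1o_top.png');a=cv2.copyMakeBorder(a,0,b.shape[0]-a.shape[0],0,0,0);cv2.imwrite('pics/n1o.png',np.hstack([a,b]))
"
```

```text
(no output)
```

View pics/n1.png

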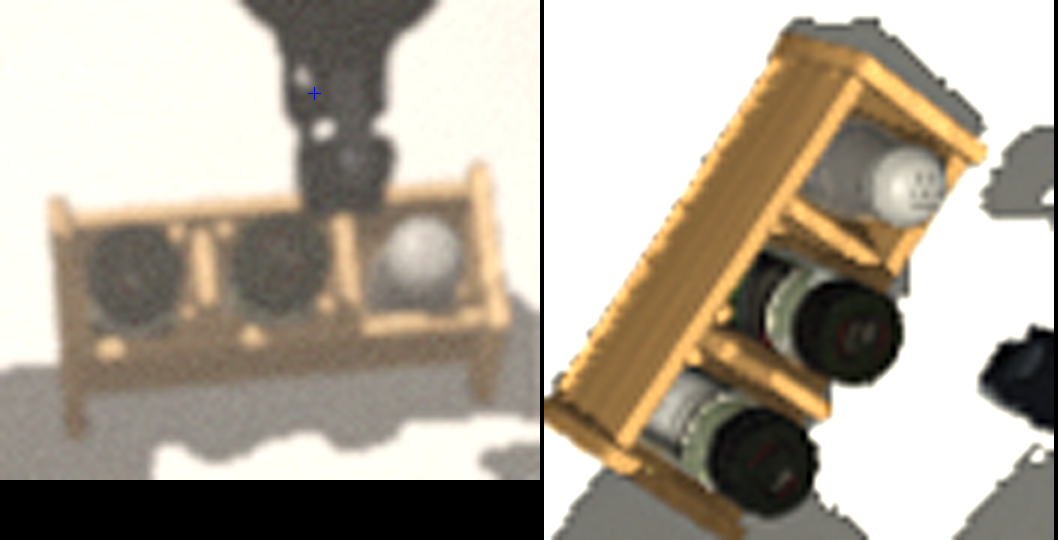

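View pics/n1o.png

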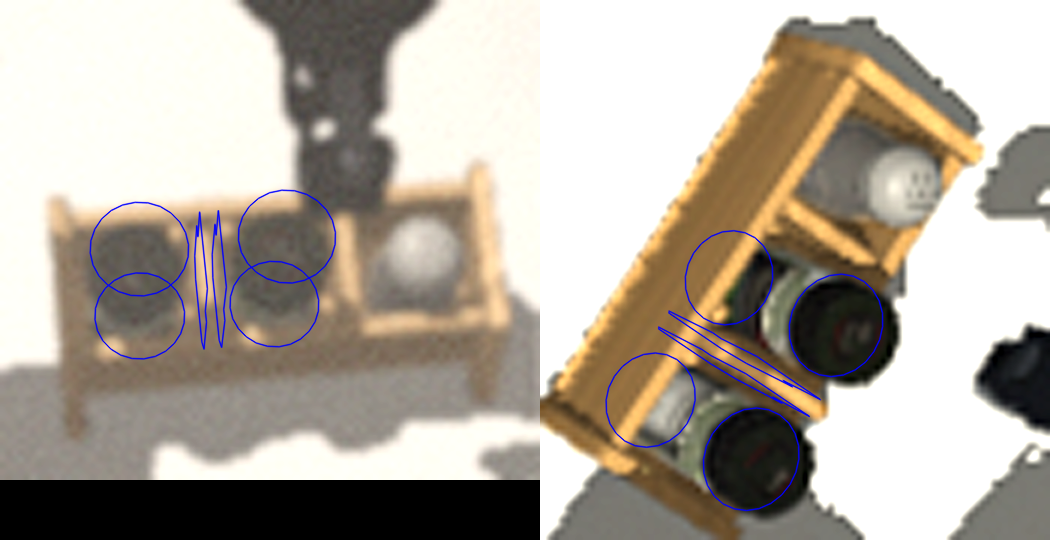

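View pics/raw_n1_top.png

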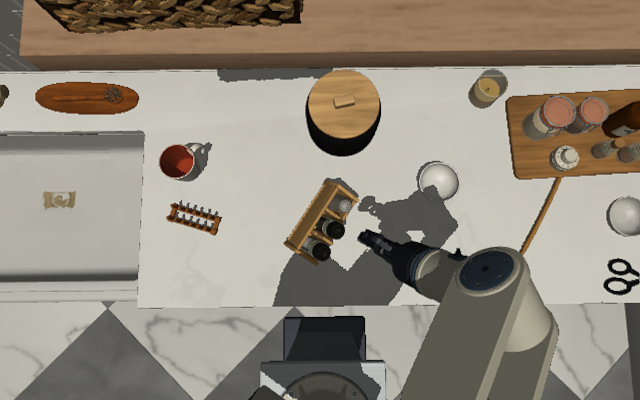

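```bash
python3 -c "
from h import *
s=arm.read_state();print(s['time_s'],s['dq'].round(3));print(arm.job_done())"
```

```text
46.05 [ 0.01   0.018  0.011  0.002 -0.001 -0.002]
the job is handed in; nothing more can be done
None
```

The divider is in its slot, and one spice jar stands cap up in each of the left and middle cells. I handed the job in at 46.05 s of the 72 s allowed; no verdict was reported.

- **Divider:** It slid freely between the dowels and touched the slot floor within 1 mm of the height I had worked out. It peaked at about 47 N on the wrist as it bottomed out, and I backed off at once.
- **Jars:** Both were lowered in small steps to about 15 N of floor contact and then released. They touched down at the same depth.
- **Final pictures:**
    - The divider is between its dowels and the jars are in their cells.
    - The shaker is still in the right cell, and the mug and bowl look where they started.
    - The gripper is well clear.

**Things that disagreed:**
- The drawn outlines sit about 1 pixel (2–3 mm) off the jar caps and the divider. That is camera bias, or the jars settling slightly towards the front. It looks within the tolerances, but I did not measure the final poses more precisely.
- My first orientation for inserting the divider ran into the last joint's range limit. I turned the tool half round in free air before inserting.

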